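# Open the treat jar's dial and shake the biscuits into the bowl

### The job

On the hallway bench, turn the blue dial on the tilting treat jar by its thumb tab to the largest opening, right up to its stop but without forcing it, while the jar stands upright. Then tip the jar fully over towards the steel bowl and rock it until all six dog biscuits have dropped into the bowl. Let the jar come back upright with the dial left fully open, and leave the bowl and the other things on the bench where they are.

Things in the scene. Friction and masses are not known exactly. Their poses are not given: they have to be found in the camera images.
- stand: White steel tilting stand of the treat jar, fixed to the bench. Origin on the bench below the jar's pivot axis (155 mm up). Its +x is level and points the way the jar tips and pours, to the bowl; +y along the pivot axis. Base plate 150 mm (y), 8 mm thick, x -96 to 14 mm. Flat uprights 26 mm wide (x), 6 mm thick, at y = +-67 mm, tops 178 mm up. The jar's rear (-x) side is open to the hand.
- jar_pivot (a point): Middle of the jar on its tilting axis. Clear glass cylinder, 100 mm outside diameter, 4 mm wall, bottom 85 mm below this point. Its aluminium screw lid is 106 mm in diameter, skirt 44 to 65 mm above this point. The point turns with the jar: z along the jar, x to the pour side when upright.
- jar (a joint): Tilt of the jar, rad: 0 = upright at its rear stop, 2.1 = fully tipped (120 deg, lid pointing steeply down over the bowl) at its front stop. It turns easily and swings back upright by its own weight when let go. It can be pushed forward on the rear of the lid skirt, then pressed down there as that side comes to face upward; holding it over takes 3 to 6 N.
- dial_center (a point): Centre of the top face of the blue dial disc (101 mm diameter) on the lid, 69 mm above the pivot (224 mm above the bench); a flat screw head there is 2 mm proud, 8 mm radius. The lid beneath has one sector pour window (84 deg wide, out to 42 mm radius) facing stand +x. The dial has ten fine holes (4 mm), three medium holes (11 mm) and one large opening like that window; only the large one passes a biscuit.
- dial (a joint): Angle of the dial, rad, counter-clockwise from above. 0 = stop, thumb tab towards the pour side (stand +x), fine holes over the pour window; 1.57 = medium holes over it; 3.14 = other stop, large opening fully over the window, tab at the rear (stand -x). Stiff: about 0.07 N m, 1.6 N at the tab; stays where left. More than 40 N on the dial counts as forcing it.
- dial_tab (a point): Centre of the thumb tab, a blue upright lug on the dial near its rim: 12 mm radially, 9 mm thick across, 15 mm high above the dial face (foot 7.5 mm below this point, top 7.5 mm above), 44.5 mm from the dial's centre. Push its flat side to turn the dial.
- bowl: Loose steel bowl on the bench in front of the stand, under where the jar pours; outside diameter 120 mm at the foot, 156 mm at the rim, 50 mm high, 3.5 mm wall, 0.45 kg. Origin at the centre of its underside.
- key_block: Bystander: wooden key block 100 x 55 x 36 mm with three keys standing in it. Origin at the centre of its underside, x along its length.
- reflector_clip: Bystander: orange plastic reflector clip, 61 x 30 x 16 mm. Origin at the centre of its underside.
- shoehorn: Bystander: steel shoehorn lying flat, 190 mm long along its x, 45 mm wide, 10 mm high. Origin on its underside near the middle.
- boot_jack: Bystander: wooden boot jack with a lever pedal, 275 x 105 x 64 mm, long side along its x. Origin on the bench under its middle.
- biscuit1_c (a point): Centre of dog biscuit 1 of six alike: hard baked, brown, pill shaped, 22 mm thick and 30 mm long, 11 to 16 g. At the start all six lie on the floor inside the jar.
- biscuit2_c (a point): Centre of dog biscuit 2 of six alike: hard baked, brown, pill shaped, 22 mm thick and 30 mm long, 11 to 16 g. At the start all six lie on the floor inside the jar.
- biscuit3_c (a point): Centre of dog biscuit 3 of six alike: hard baked, brown, pill shaped, 22 mm thick and 30 mm long, 11 to 16 g. At the start all six lie on the floor inside the jar.
- biscuit4_c (a point): Centre of dog biscuit 4 of six alike: hard baked, brown, pill shaped, 22 mm thick and 30 mm long, 11 to 16 g. At the start all six lie on the floor inside the jar.
- biscuit5_c (a point): Centre of dog biscuit 5 of six alike: hard baked, brown, pill shaped, 22 mm thick and 30 mm long, 11 to 16 g. At the start all six lie on the floor inside the jar.
- biscuit6_c (a point): Centre of dog biscuit 6 of six alike: hard baked, brown, pill shaped, 22 mm thick and 30 mm long, 11 to 16 g. At the start all six lie on the floor inside the jar.
Mind the look-alikes: they are no part of the job. Leave any orange look-alike of the bowl alone.

How it is judged (in metres and radians):
On the way, in this order (a step that is already met when the one before it is completed fails the run):
1. with the jar upright and all biscuits still in it, the dial is turned to the largest opening (within 0.15 rad of its stop) (value of joint dial above 2.99 rad and value of joint jar below 0.15 rad and distance between each of biscuit1_c, biscuit2_c, biscuit3_c, biscuit4_c, biscuit5_c, biscuit6_c and jar_pivot below 0.1 m), for 0.2 s.
2. the jar is tipped well over towards the bowl (more than 1.9 rad) with the dial still fully open (value of joint jar above 1.9 rad and value of joint dial above 2.99 rad), for 0.1 s.
At the end, for the whole second after the job is handed in: All six biscuits lie at rest inside the bowl (centres within 72 mm of its axis and below its rim), the jar is upright again (within 0.12 rad), the dial is within 0.15 rad of the largest opening, and the bowl stands upright within 20 mm of where it was (horizontal distance between each of biscuit1_c, biscuit2_c, biscuit3_c, biscuit4_c, biscuit5_c, biscuit6_c and bowl below 0.072 m and z of biscuit1_c in the frame of bowl between 0 and 0.048 m and z of biscuit2_c in the frame of bowl between 0 and 0.048 m and z of biscuit3_c in the frame of bowl between 0 and 0.048 m and z of biscuit4_c in the frame of bowl between 0 and 0.048 m and z of biscuit5_c in the frame of bowl between 0 and 0.048 m and z of biscuit6_c in the frame of bowl between 0 and 0.048 m and linear speed of each of biscuit1, biscuit2, biscuit3, biscuit4, biscuit5, biscuit6 below 0.03 m/s and value of joint jar below 0.12 rad and value of joint dial above 2.99 rad and angle between bowl's own z axis and vertical below 0.1 rad and distance of bowl from where it was at the start of the episode below 0.02 m); the robot touches nothing.
It fails at once if the dial is forced: more than 40 N between the fingers and the dial (contact force between the fingers and dial above 40 N).
It fails at once if the bowl is pushed more than 20 mm from its place (distance of bowl from where it was at the start of the episode above 0.02 m).
It fails at once if the key block, reflector clip, shoehorn or boot jack is moved by more than 20 mm (distance of any of key_block, reflector_clip, shoehorn, boot_jack from where it was at the start of the episode above 0.02 m).
It also fails if it takes over 72 s, if anything falls off the work surface, if the arm or the gripper's body presses on something with over 40 N, if the wrist force passes 120 N, or if a joint passes its speed limit or range.

### The arm

A 7-joint arm with a two-finger parallel gripper is mounted at the origin on the work surface. World frame = base frame: x ahead of the robot, y to its left, z up, the work surface at z = 0. Lengths are in mm, angles in degrees, forces in N, time in s.
With the tool pointing down it reaches from about 350 to 900 mm from the base axis. Payload 8.1 kg.
Tool frame: the origin (TCP) lies at the very end of the fingers, on their centre line; the grasp point (between the pads) lies 19 mm behind it (env.grasp_offset is the distance from the TCP to the grasp point, in mm); x points along the fingers, y is the direction in which the jaws open and shut, and the axes are right-handed (so a half turn about x gives the same grasp; the last joint's range is limited). The gripper opens to 85 mm and grips with 20 to 120 N. Pads are 22 mm wide; open, the fingers measure 114 mm over their backs; the gripper's body (76 mm by 85 mm) begins 54 mm behind the grasp point. The pads swing forward as they close: fully open they stand 13 mm farther back than shut.
Start: joints at [-82.082, 24.895, 1.432, 90.138, -0.665, 64.973, -4.303], TCP at [149.077, 606.974, 231.323] pointing down, gripper open.
Joint ranges: [-149.89, 149.89], [-25.12, 119.58], [-72.63, 75.52], [4.76, 147.25], [-75.54, 255.54], [6.69, 114.76], [-157.13, 157.13]. Speed limits (degrees/s): [127.2, 127.2, 172.46, 172.46, 180, 180, 180].

### API

Orientations are given as [roll, pitch, yaw] about the fixed x, y, z axes, in that order (R = Rz(yaw) Ry(pitch) Rx(roll)).
In Python, from station import env gives the robot as it stands. The module is installed in compiled form; this text tells all that it offers.
- The arm moves only by the tool play_rows, never from a script. Its arguments are lists of equal length, an entry for each row: "translation": the shift along the tool's x, y, z in mm, a list of three; "rotation": the turn, a rotation vector about the tool's x, y, z in rad, a list of three; "jaw": the finger opening in mm, from 0 to 85.4. In form: {"translation": [[dx, dy, dz], ...], "rotation": [[ax, ay, az], ...], "jaw": [jaw, ...]}. A call has 1 to 10 rows; each row is the pose to reach, as a shift and turn from the pose commanded when the call began, along the tool's axes at that moment; what a row does not reach only later rows make up. A row lasts 1/12 s, in which the tool goes at most 41.7 mm and 7.16 degrees, less where a joint would pass 70% of its speed; a pose out of reach is approached as far as the arm can. A call with a gripper value outside its range is refused whole. The fingers move at their own pace and stop on an object; the grip force is fixed at half the most. Time passes only in rows, so rows that repeat a pose let the fingers close. It gives the time, the measured TCP pose, the force and the opening at its end, in the units of the state.
- env.sense(): the state, without advancing time (a new reading comes with each control period).
- env.read_camera(name): name is "scene" or "side" or "wrist"; returns (picture, depth): 420x560x3 uint8, blue, green, red; 420x560 float32, mm along the optical axis (not along the pixel's ray), 0 where there is no reading.
- env.camera_params(name): a dict with "intrinsics" (3x3 intrinsics, pixels), "world_from_camera" (4x4, takes a point from camera to world coordinates); the wrist camera has in their place "T_tool_cam" (4x4, takes a point from camera to tool coordinates, whose origin is the TCP and whose axes are the tool frame's). Camera axes: x right, y down, z forward; pixel columns grow to the right and rows downward; lengths in mm; the calibration is good to about 2 mm. A picture is of the moment at which its call begins: read the wrist's pose just before it. camera_params takes no time and is no camera call.
- env.job_done(): hands the job in, once; it reports no verdict.
The state is a dict: "time": time; "q": joint angles; "dq": joint speeds; "effort": joint torques, N m; "eef_pos": TCP position; "orientation": TCP orientation; "contact_force": force on the tool from outside, world axes, zero at the start; "torque": the same for the moment, N m; "width": finger opening in mm.
Only numpy, scipy, OpenCV 4.12 (cv2) and the standard library are available. Lean on these libraries where they do the work, as an engineer would, in place of code of your own. Each camera call takes 0.05 s, during which the arm holds its last target.

## Working session

There is one attempt and no reset: what is moved stays moved. The work goes in short steps, Python scripts to look and compute and a tool call to move; the robot and the scene stay as the last step left them, time stands still between calls to the robot, and variables do not carry over. Pictures are saved under pics/ and viewed, and the job is handed in when it is done.

Besides the shell and the picture viewer there is one more tool, called after "Request:" by a JSON object that holds its "op" and its "data". play_rows: Moves the arm, as the interface text tells. Its arguments: {"type":"object","properties":{"translation":{"type":"array"},"rotation":{"type":"array"},"jaw":{"type":"array"}},"required":["translation","rotation","jaw"]}

```bash
mkdir -p pics; python3 - <<'E'
from station import env
import cv2,numpy as np
np.set_printoptions(suppress=True,precision=2)
print(env.sense())
for n in("scene","side"):
    p,d=env.read_camera(n); cv2.imwrite(f"pics/{n}0.png",p); np.save(f"pics/{n}0.npy",d)
    c=env.camera_params(n); print(n,c["intrinsics"],c["world_from_camera"])
print(env.camera_params("wrist"), env.grasp_offset)
E
```

```text
{'time': 0.0, 'q': array([-82.08,  24.94,   1.43,  90.19,  -0.66,  64.97,  -4.3 ]), 'dq': array([0.03, 0.03, 0.1 , 0.04, 0.09, 0.  , 0.01]), 'effort': array([  0.  , -67.05,   1.03, -31.62,   0.02,   0.01,  -0.  ]), 'eef_pos': array([148.98, 606.44, 230.51]), 'orientation': array([-85.19,  89.91, -98.99]), 'contact_force': array([0.76, 0.11, 0.96]), 'torque': array([-0.03, -0.01,  0.01]), 'width': 85.46082397877144}
scene [[459.21   0.   276.36]
 [  0.   459.21 206.89]
 [  0.     0.     1.  ]] [[   0.19    0.67   -0.72 1357.52]
 [   0.98   -0.12    0.14 -161.36]
 [   0.01   -0.73   -0.68  917.82]
 [   0.      0.      0.      1.  ]]
side [[394.76   0.   282.55]
 [  0.   394.76 208.87]
 [  0.     0.     1.  ]] [[ -0.95  -0.15   0.26 310.29]
 [ -0.3    0.53  -0.8  756.81]
 [ -0.02  -0.84  -0.55 672.26]
 [  0.     0.     0.     1.  ]]
{'intrinsics': array([[297.31,   0.  , 282.13],
       [  0.  , 297.31, 208.5 ],
       [  0.  ,   0.  ,   1.  ]]), 'T_tool_cam': array([[  -0.  ,   -0.33,    0.95, -142.5 ],
       [   1.  ,    0.  ,    0.  ,    0.18],
       [  -0.  ,    0.95,    0.33,  -83.78],
       [   0.  ,    0.  ,    0.  ,    1.  ]])} 18.700000000000003
```

View pics/scene0.png

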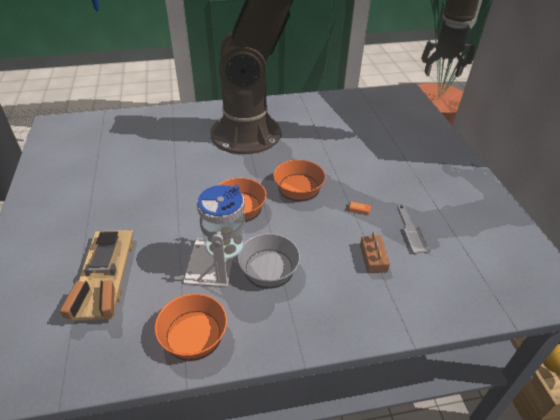

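View pics/side0.png

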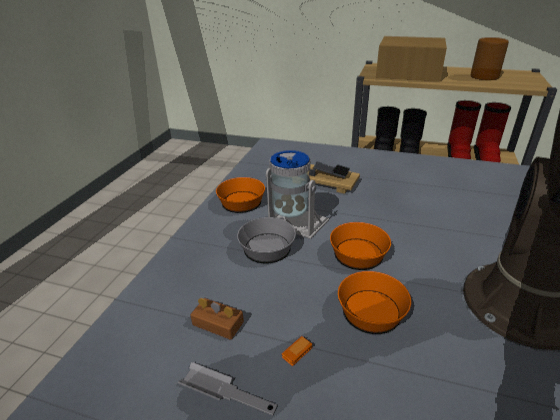

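The jar and stand are at about scene (220,225) / side (290,190), and the steel bowl is at scene (268,262) / side (267,240). The three orange bowls are look-alikes: scene (238,198), (299,180) and (192,328). Next I'll measure in enlarged crops.

```bash
cat > h.py <<'E'
from station import env
import cv2,numpy as np
np.set_printoptions(suppress=True,precision=1)
C={n:env.camera_params(n) for n in("scene","side","wrist")}
def pt(n,d,u,v):
    K=C[n]["intrinsics"];T=C[n]["world_from_camera"];z=d[int(v),int(u)]
    return (T@[ (u-K[0,2])/K[0,0]*z,(v-K[1,2])/K[1,1]*z,z,1])[:3]
def cloud(n,d):
    K=C[n]["intrinsics"];T=C[n]["world_from_camera"]
    v,u=np.indices(d.shape)
    P=np.stack([(u-K[0,2])/K[0,0]*d,(v-K[1,2])/K[1,1]*d,d],-1)
    return P@T[:3,:3].T+T[:3,3]
def proj(n,P):
    K=C[n]["intrinsics"];T=np.linalg.inv(C[n]["world_from_camera"])
    p=T[:3,:3]@np.asarray(P,float)+T[:3,3]; q=K@p
    return q[:2]/q[2]
E
python3 - <<'E'
from h import *
a=cv2.imread("pics/scene0.png")
cv2.imwrite("pics/c1.png",cv2.resize(a[170:300,160:320],None,fx=5,fy=4.6,interpolation=cv2.INTER_CUBIC)[:600,:800])
b=cv2.imread("pics/side0.png")
cv2.imwrite("pics/c2.png",cv2.resize(b[140:270,215:345],None,fx=4.6,fy=4.6,interpolation=cv2.INTER_CUBIC))
for n,im in(("scene",a),("side",b)):
    d=np.load(f"pics/{n}0.npy");P=cloud(n,d)
    hsv=cv2.cvtColor(im,cv2.COLOR_BGR2HSV)
    m=(hsv[...,0]>105)&(hsv[...,0]<130)&(hsv[...,1]>150)&(d>0)&(P[...,2]>150)&(P[...,2]<280)&(P[...,0]>200)
    Q=P[m];print(n,m.sum(),Q.mean(0),Q.min(0),Q.max(0))
    f=Q[(Q[:,2]<np.median(Q[:,2])+6)]
    (c,s,an)=cv2.fitEllipse(cv2.convexHull(f[:,:2].astype(np.float32)));print("ell",c,s,np.median(f[:,2]))
    t=Q[Q[:,2]>np.median(Q[:,2])+8];print("tab",len(t),t.mean(0) if len(t) else 0, t.max(0) if len(t) else 0)
E
```

```text
scene 528 [ 580.  -131.7  225.3] [ 536.6 -181.5  220.8] [632.5 -87.2 240.8]
ell (583.7072143554688, -134.63214111328125) (93.31779479980469, 96.24077606201172) 225.20562042967373
tab 2 [562.4 -95.8 240.3] [564.5 -94.4 240.8]
side 439 [ 577.7 -121.4  225.4] [ 533.4 -177.7  219.7] [631.1 -79.7 241. ]
ell (581.9716186523438, -129.16555786132812) (98.29513549804688, 99.42427825927734) 224.93143406027286
tab 16 [559.6 -89.4 238.3] [563.4 -85.  241. ]
```

View pics/c1.png

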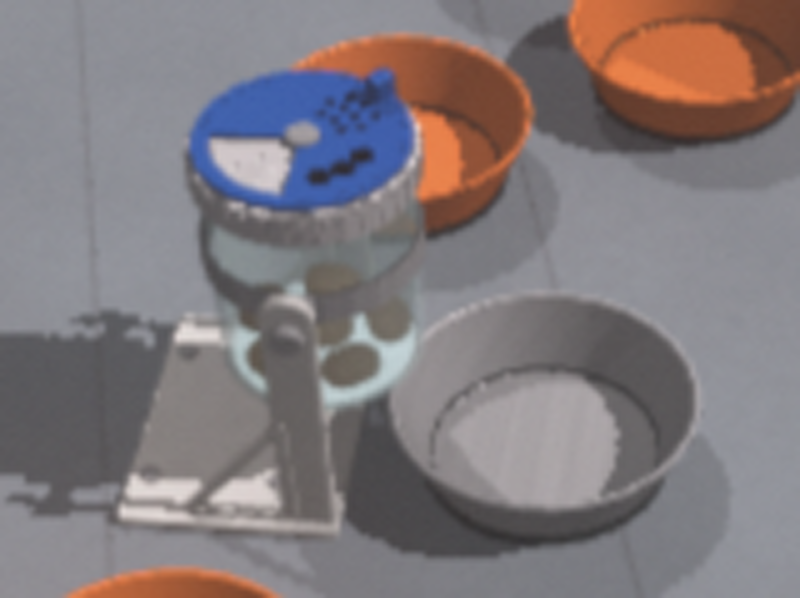

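View pics/c2.png

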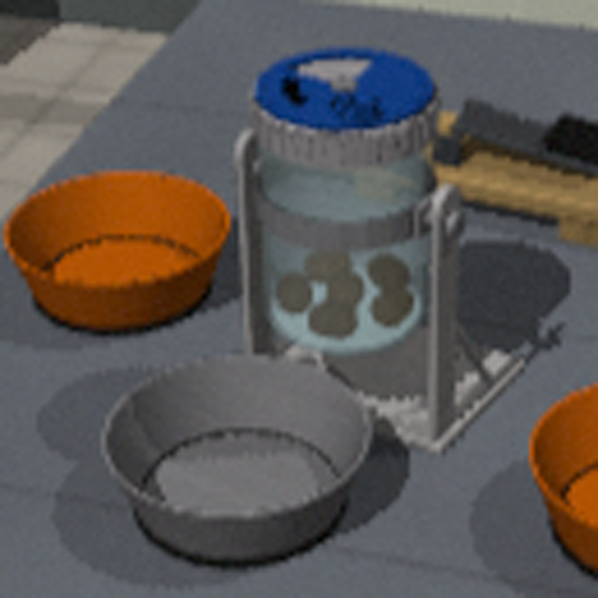

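```bash
python3 - <<'E'
from h import *
from scipy.optimize import least_squares
for n in("scene","side"):
    d=np.load(f"pics/{n}0.npy");P=cloud(n,d);im=cv2.imread(f"pics/{n}0.png")
    hsv=cv2.cvtColor(im,cv2.COLOR_BGR2HSV)
    # base plate points z 4..14
    x,y,z=P[...,0],P[...,1],P[...,2]
    m=(d>0)&(abs(x-570)<140)&(abs(y+130)<120)&(z>5)&(z<12)&(hsv[...,1]<60)
    Q=P[m][:,:2].astype(np.float32);print(n,"plate",len(Q),cv2.minAreaRect(Q), Q.min(0),Q.max(0))
    # bowl rim
    m=(d>0)&(z>44)&(z<54)&(hsv[...,1]<60)&(np.hypot(x-620,y+30)<130)
    Q=P[m];Q=Q[Q[:,1]>-105]
    r=least_squares(lambda p:np.hypot(Q[:,0]-p[0],Q[:,1]-p[1])-p[2],[620,-30,77],loss='soft_l1',f_scale=2);print("rim",len(Q),r.x,Q.min(0),Q.max(0))
    # posts tops
    m=(d>0)&(z>100)&(z<182)&(hsv[...,1]<60)&(np.hypot(x-582,y+131)<95)&(np.hypot(x-582,y+131)>60)
    Q=P[m];
    for s in (1,-1):
        k=Q[(Q[:,0]-582)*s>0]
        if len(k): print("post",s,len(k),np.median(k,0),k.min(0),k.max(0))
    # plate edge pts
E
```

```text
scene plate 1597 ((571.1954345703125, -129.30038452148438), (238.5709991455078, 273.0931701660156), 89.68553161621094) [ 434.  -248.6] [708. -10.]
rim 379 [617.3 -29.3  74.7] [ 537.6 -104.9   44. ] [693.5  47.6  54. ]
post 1 277 [ 648.4 -151.6  145.6] [ 639.4 -164.7  101.1] [ 657.9 -139.1  181.4]
side plate 858 ((582.7210693359375, -114.8062973022461), (213.21661376953125, 186.8612518310547), 88.19859313964844) [ 486.6 -220.6] [678.7 -10.2]
rim 373 [617.4 -25.7  74.9] [ 518.  -104.7   44. ] [696.1  52.1  53.9]
post 1 118 [ 647.6 -140.6  144.1] [ 642.4 -154.   100.4] [ 658.7 -133.7  179.7]
post -1 171 [ 517.3 -107.3  140.6] [ 508.7 -125.6  100.2] [525.4 -99.  179.4]
```

```bash
cat >> h.py <<'E'
from scipy.spatial.transform import Rotation as Ro
def cur():
    s=env.sense(); return s,Ro.from_euler('xyz',s['orientation'],degrees=True).as_matrix(),np.array(s['eef_pos'])
def Rdown(yaw_y,tilt=0,about=None):
    """tool x down, tool y at world yaw (deg); optional tilt deg about world axis"""
    y=np.array([np.cos(np.radians(yaw_y)),np.sin(np.radians(yaw_y)),0]);x=np.array([0,0,-1.]);z=np.cross(x,y)
    R=np.stack([x,y,z],1)
    if tilt: R=Ro.from_rotvec(np.radians(tilt)*np.asarray(about)).as_matrix()@R
    return R
def goal(pos,R=None):
    s,R0,p0=cur(); 
    t=R0.T@(np.asarray(pos)-p0); rv=Ro.from_matrix(R0.T@(R if R is not None else R0)).as_rotvec()
    with np.printoptions(precision=3): print("t",t.round(1),"rv",rv.round(3),"deg",np.degrees(np.linalg.norm(rv)).round(1),"q",s['q'].round(1),"F",s['contact_force'].round(1),"p",p0.round(1),"time",round(s['time'],2))
E
python3 - <<'E'
from h import *
s,R,p=cur(); print(R)
print(np.degrees(np.arctan2(R[1,1],R[0,1])))
for y in (28,208): goal([561,-91,320],Rdown(y))
goal([149,607,330])
E
```

```text
[[-0.   0.2  1. ]
 [-0.   1.  -0.2]
 [-1.  -0.   0. ]]
76.19881427199022
t [ -88.5 -579.2  566.5] rv [0.841 0.001 0.001] deg 48.2 q [-82.1  24.9   1.4  90.2  -0.7  65.   -4.3] F [-0.2  0.2  0.4] p [149.  606.5 230.6] time 0.1
t [ -88.5 -579.2  566.5] rv [-2.3   -0.002  0.001] deg 131.8 q [-82.1  24.9   1.4  90.2  -0.7  65.   -4.3] F [-0.2  0.2  0.4] p [149.  606.5 230.6] time 0.1
t [-99.4   0.3  -0.1] rv [0. 0. 0.] deg 0.0 q [-82.1  24.9   1.4  90.2  -0.7  65.   -4.3] F [-0.2  0.2  0.4] p [149.  606.5 230.6] time 0.1
```

Request:
{"op": "play_rows", "data": {"translation": [[-100,0,0],[-100,0,0],[-100,0,0],[-130,-150,150],[-130,-300,300],[-130,-400,400],[-130,-570,560],[-130,-570,560],[-130,-570,560],[-130,-570,560]], "rotation": [[0,0,0],[0,0,0],[0,0,0],[0.3,0,0],[0.6,0,0],[0.8,0,0],[1.64,0,0],[1.64,0,0],[1.64,0,0],[1.64,0,0]], "jaw": [85,85,85,24,24,24,24,24,24,24]}}

```text
time: 0.93
eef_pos: [298.8, 355.0, 346.3]
orientation: [-99.2, 90.0, -163.5]
contact_force: [1.1, -0.0, -0.1]
width: 24.1
```

```bash
python3 - <<'E'
from h import *
goal([561,-91,340],Rdown(-18))
E
```

```text
t [  6.3  42.7 515.6] rv [0.763 0.    0.   ] deg 43.7 q [-70.7   4.4  15.5 101.6  -1.2  74.2 -29.2] F [ 1.1 -0.  -0.1] p [298.8 355.  346.3] time 0.93
```

Request:
{"op": "play_rows", "data": {"translation": [[0,40,515],[0,40,515],[0,40,515],[0,40,515],[0,40,515],[0,40,515],[0,40,515],[0,40,515],[0,40,515],[0,40,515]], "rotation": [[0.76,0,0],[0.76,0,0],[0.76,0,0],[0.76,0,0],[0.76,0,0],[0.76,0,0],[0.76,0,0],[0.76,0,0],[0.76,0,0],[0.76,0,0]], "jaw": [24,24,24,24,24,24,24,24,24,24]}}

```text
time: 1.77
eef_pos: [510.3, -3.7, 346.5]
orientation: [167.8, 90.0, 60.4]
contact_force: [1.4, 1.2, -0.2]
width: 24.2
```

```bash
python3 - <<'E'
from h import *
goal([561,-91,340],Rdown(-18))
E
```

```text
t [ 6.5 74.6 68. ] rv [ 0.01  -0.001 -0.   ] deg 0.6 q [-39.7  10.   41.3  97.5  -6.9  75.  -14.5] F [ 1.4  1.2 -0.2] p [510.3  -3.7 346.5] time 1.77
```

```bash
python3 - <<'E'
from h import *
goal([550,-220,345],Rdown(-18))
E
```

```text
t [  1.5 102.7 194.4] rv [ 0.01  -0.001 -0.   ] deg 0.6 q [-39.7  10.   41.3  97.5  -6.9  75.  -14.5] F [ 1.4  1.2 -0.2] p [510.3  -3.7 346.5] time 1.77
```

Request:
{"op": "play_rows", "data": {"translation": [[0,103,194],[0,103,194],[0,103,194],[0,103,194],[0,103,194],[0,103,194],[0,103,194],[0,103,194]], "rotation": [[0.01,0,0],[0.01,0,0],[0.01,0,0],[0.01,0,0],[0.01,0,0],[0.01,0,0],[0.01,0,0],[0.01,0,0]], "jaw": [24,24,24,24,24,24,24,24]}}

```text
time: 2.43
eef_pos: [549.4, -218.5, 345.9]
orientation: [-77.0, 89.9, 174.8]
contact_force: [-0.6, 1.2, -0.4]
width: 24.1
```

```bash
cat >> h.py <<'E'
def wcloud(d,R,p):
    K=C["wrist"]["intrinsics"];T=C["wrist"]["T_tool_cam"]
    v,u=np.indices(d.shape)
    P=np.stack([(u-K[0,2])/K[0,0]*d,(v-K[1,2])/K[1,1]*d,d],-1)
    P=P@T[:3,:3].T+T[:3,3]
    return P@R.T+p
E
python3 - <<'E'
from h import *
goal([550,-220,345],Rdown(-18))
s,R,p=cur(); im,d=env.read_camera("wrist"); cv2.imwrite("pics/w1.png",im); np.save("pics/w1.npy",d); np.savez("pics/w1p.npz",R=R,p=p)
P=wcloud(d,R,p)
hsv=cv2.cvtColor(im,cv2.COLOR_BGR2HSV)
m=(hsv[...,0]>105)&(hsv[...,0]<130)&(hsv[...,1]>120)&(d>0)&(P[...,2]>150)&(P[...,2]<280)
Q=P[m];print(m.sum(),Q.min(0),Q.max(0));f=Q[abs(Q[:,2]-np.median(Q[:,2]))<4]
print(cv2.fitEllipse(cv2.convexHull(f[:,:2].astype(np.float32))),np.median(Q[:,2]))
t=Q[Q[:,2]>np.median(Q[:,2])+8];print(len(t),t.mean(0),t.min(0),t.max(0),cv2.minAreaRect(t[:,:2].astype(np.float32)))
E
```

```text
t [0.9 1.  1.2] rv [-0.003  0.     0.001] deg 0.2 q [-15.2  20.9  45.9  87.  -15.2  78.5  13.7] F [-0.6  1.2 -0.4] p [ 549.4 -218.5  345.9] time 2.43
9654 [ 532.  -182.9  217.6] [633.2 -82.3 240.7]
((582.7601928710938, -132.60137939453125), (100.31008911132812, 100.94596862792969), 70.1839599609375) 223.91716662730175
212 [561.2 -94.7 238.5] [ 554.9 -101.   232.7] [567.3 -88.1 240.7] ((560.9463500976562, -94.25352478027344), (8.338672637939453, 12.086414337158203), 29.12298011779785)
```

View pics/w1.png

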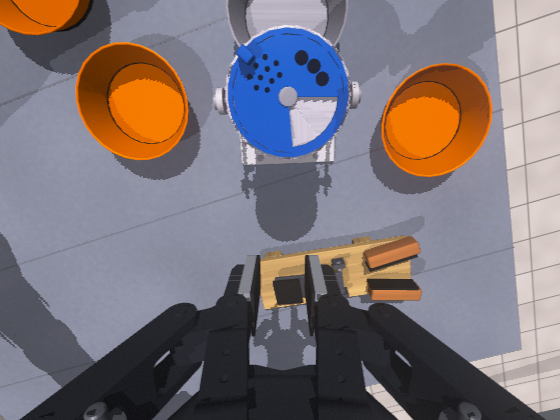

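```bash
python3 - <<'E'
from h import *
goal([561,-94.5,290],Rdown(-150))
E
```

```text
t [  56.1  -27.3 -120.1] rv [2.303 0.001 0.001] deg 132.0 q [-15.3  20.9  45.8  87.  -15.2  78.5  13.7] F [-0.8  0.1  1.1] p [ 549.8 -217.2  346. ] time 2.48
```

Request:
{"op": "play_rows", "data": {"translation": [[0,-27,-120],[0,-27,-120],[0,-27,-120],[0,-27,-120],[0,-27,-120],[0,-27,-120],[0,-27,-120],[0,-27,-120],[0,-27,-120],[0,-27,-120]], "rotation": [[1.25,0,0],[1.25,0,0],[1.25,0,0],[1.25,0,0],[1.25,0,0],[1.25,0,0],[1.25,0,0],[1.25,0,0],[1.25,0,0],[1.25,0,0]], "jaw": [24,24,24,24,24,24,24,24,24,24]}}

```text
time: 3.32
eef_pos: [561.2, -93.0, 346.4]
orientation: [-85.7, 89.9, 95.6]
contact_force: [0.2, 0.0, -0.3]
width: 24.1
```

```bash
python3 - <<'E'
from h import *
goal([561,-94.5,270],Rdown(-150))
E
```

```text
t [76.4  1.6  0.2] rv [1.07  0.001 0.001] deg 61.3 q [-38.9  22.7  63.   90.7 -20.6  79.3 -62.4] F [ 0.2  0.  -0.3] p [561.2 -93.  346.4] time 3.32
```

Request:
{"op": "play_rows", "data": {"translation": [[76,2,0],[76,2,0],[76,2,0],[76,2,0],[76,2,0],[76,2,0],[76,2,0],[76,2,0],[76,2,0],[76,2,0]], "rotation": [[1.07,0,0],[1.07,0,0],[1.07,0,0],[1.07,0,0],[1.07,0,0],[1.07,0,0],[1.07,0,0],[1.07,0,0],[1.07,0,0],[1.07,0,0]], "jaw": [24,24,24,24,24,24,24,24,24,24]}}

```text
time: 4.15
eef_pos: [561.3, -95.1, 270.1]
orientation: [-6.8, 89.9, 113.3]
contact_force: [0.3, 0.3, -0.2]
width: 23.9
```

```bash
python3 - <<'E'
from h import *
goal([561,-94.5,229.5],Rdown(-150))
im,d=env.read_camera("scene"); cv2.imwrite("pics/s2.png",cv2.resize(im[140:260,150:310],None,fx=4.5,fy=4.5))
im,d=env.read_camera("side"); cv2.imwrite("pics/d2.png",cv2.resize(im[110:230,220:360],None,fx=4.5,fy=4.5))
E
```

```text
t [40.6  0.   0.6] rv [0.003 0.002 0.   ] deg 0.2 q [ -41.9   32.1   73.1   98.2  -31.9   74.2 -111.8] F [ 0.3  0.3 -0.2] p [561.3 -95.1 270.1] time 4.15
```

View pics/d2.png

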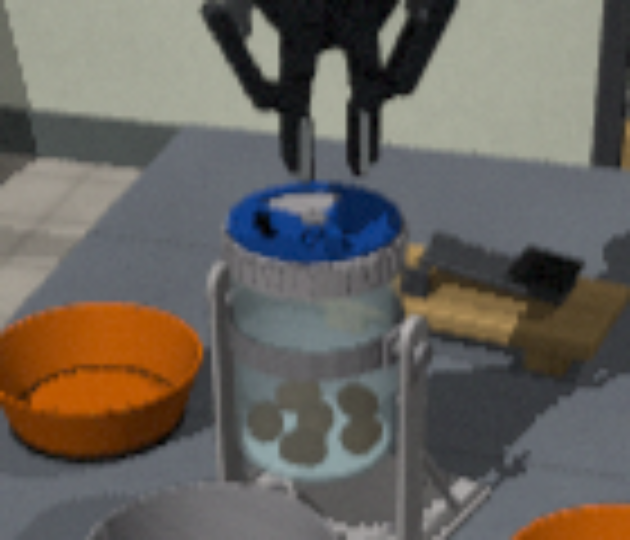

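View pics/s2.png

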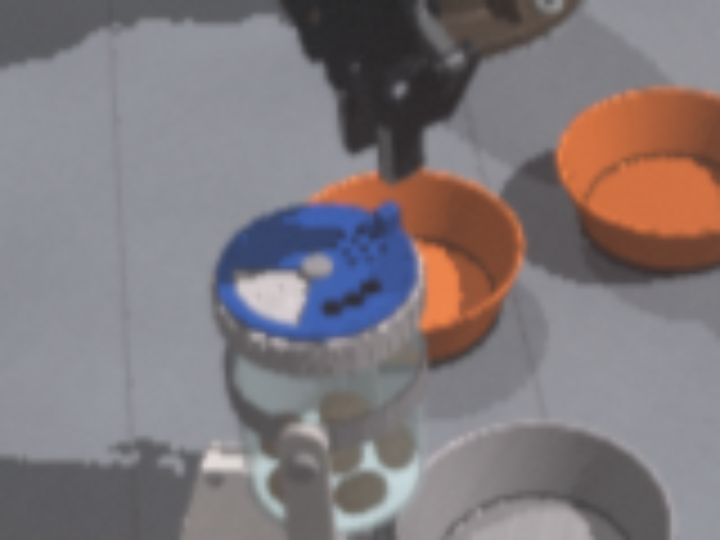

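The fingers straddle the tab from above: tab at side crop (345,195) / scene crop (388,213), fingers just over it. Joint 3 is close to its limit, so I'll go down in steps.

Request:
{"op": "play_rows", "data": {"translation": [[8,0,0],[16,0,0],[20,0,0],[20,0,0]], "rotation": [[0,0,0],[0,0,0],[0,0,0],[0,0,0]], "jaw": [24,24,24,24]}}

```text
time: 4.58
eef_pos: [560.7, -96.9, 249.0]
orientation: [41.2, 89.9, 161.4]
contact_force: [0.2, 0.2, 0.2]
width: 24.1
```

```bash
python3 - <<'E'
from h import *
goal([561,-94.5,229.5],Rdown(-150))
E
```

```text
t [19.5 -1.5  1.9] rv [ 0.004  0.002 -0.001] deg 0.2 q [ -41.1   33.1   72.   100.   -33.1   72.  -110.6] F [0.2 0.2 0.2] p [560.7 -96.9 249. ] time 4.58
```

Request:
{"op": "play_rows", "data": {"translation": [[5,-1,1],[10,-1,2],[14,-1,2],[19,-1,2],[19,-1,2],[19,-1,2]], "rotation": [[0,0,0],[0,0,0],[0,0,0],[0,0,0],[0,0,0],[0,0,0]], "jaw": [24,24,24,24,24,24]}}

```text
time: 5.08
eef_pos: [561.1, -95.2, 231.2]
orientation: [58.8, 90.0, 179.0]
contact_force: [-0.3, 0.9, 0.5]
width: 23.9
```

```bash
cat >> h.py <<'E'
CEN=np.array([582.8,-132.6]);SY=72.
def arc(thetas,z=229.5,r=44.5,lead=0,s0=None):
    """rows in the tool frame of now: TCP on circle at world angle theta+, tool y tangential"""
    s,R0,p0=cur()
    for th in thetas:
        a=np.radians(th);pos=np.r_[CEN+r*np.array([np.cos(a),np.sin(a)])+lead*np.array([-np.sin(a),np.cos(a)]),z]
        print(th,(R0.T@(pos-p0)).round(1),Ro.from_matrix(R0.T@Rdown(th+90)).as_rotvec().round(3))
    print("q",s['q'].round(1),"F",s['contact_force'].round(1),"tq",s['torque'].round(2),"p",p0.round(1),"ang",np.degrees(np.arctan2(p0[1]-CEN[1],p0[0]-CEN[0])).round(1),"yaw",np.degrees(np.arctan2(R0[1,1],R0[0,1])).round(1),"t",round(s['time'],2))
E
python3 - <<'E'
from h import *
arc([120,126,132,138,144,150,156,162])
im,d=env.read_camera("side"); cv2.imwrite("pics/d3.png",cv2.resize(im[110:230,220:360],None,fx=4.5,fy=4.5))
E
```

```text
120 [ 1.7 -0.1  1.2] [ 0.  0. -0.]
126 [1.7 4.6 1. ] [-0.1  0.  -0. ]
132 [1.7 9.2 0.3] [-0.2  0.  -0. ]
138 [ 1.7 13.7 -0.9] [-0.3  0.  -0. ]
144 [ 1.7 18.  -2.6] [-0.4  0.  -0. ]
150 [ 1.7 22.2 -4.7] [-0.5  0.  -0. ]
156 [ 1.7 26.1 -7.2] [-0.6  0.  -0. ]
162 [  1.7  29.7 -10.1] [-0.7  0.  -0. ]
q [ -40.7   34.    71.1  101.5  -34.2   70.  -109.9] F [-0.3  0.9  0.5] tq [-0.1  0.  -0. ] p [561.1 -95.2 231.2] ang 120.1 yaw -149.8 t 5.08
```

View pics/d3.png

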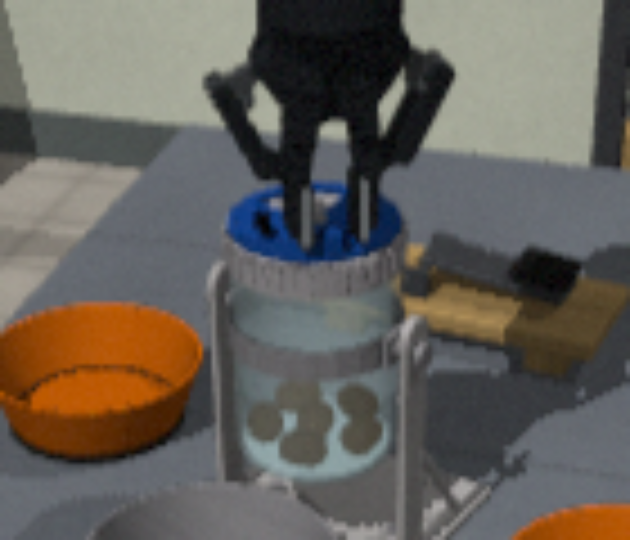

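The fingers straddle the tab at crop (345,225) with no contact force. Turning now.

Request:
{"op": "play_rows", "data": {"translation": [[1,4.6,1],[1,9.2,0.3],[1,13.7,-0.9],[1,18,-2.6],[1,22.2,-4.7],[1,26.1,-7.2],[1,29.7,-10.1]], "rotation": [[-0.1,0,0],[-0.2,0,0],[-0.3,0,0],[-0.4,0,0],[-0.5,0,0],[-0.6,0,0],[-0.7,0,0]], "jaw": [24,24,24,24,24,24,24]}}

```text
time: 5.72
eef_pos: [540.5, -118.3, 230.6]
orientation: [-67.0, 89.9, 93.6]
contact_force: [-0.4, 2.3, -1.3]
width: 24.2
```

```bash
python3 - <<'E'
from h import *
arc([168,174,180,186,192,198,204,210])
E
```

```text
168 [ 1.1  5.1 -0.5] [-0.1  0.   0. ]
174 [ 1.1  9.7 -1.4] [-0.2  0.   0. ]
180 [ 1.1 14.2 -2.7] [-0.3  0.   0. ]
186 [ 1.1 18.5 -4.5] [-0.4  0.   0. ]
192 [ 1.1 22.6 -6.7] [-0.5  0.   0. ]
198 [ 1.1 26.4 -9.3] [-0.7  0.   0. ]
204 [  1.   30.  -12.3] [-0.8  0.   0. ]
210 [  1.   33.2 -15.7] [-0.9 -0.   0. ]
q [-34.8  26.5  60.3 103.4 -25.4  65.  -75.4] F [-0.4  2.3 -1.3] tq [ 0.5  0.1 -0. ] p [ 540.5 -118.3  230.6] ang 161.4 yaw -109.4 t 5.72
```

Request:
{"op": "play_rows", "data": {"translation": [[0.5,5.1,-0.5],[0.5,9.7,-1.4],[0.5,14.2,-2.7],[0.5,18.5,-4.5],[0.5,22.6,-6.7],[0.5,26.4,-9.3],[0.5,30,-12.3],[0.5,33.2,-15.7]], "rotation": [[-0.11,0,0],[-0.22,0,0],[-0.33,0,0],[-0.44,0,0],[-0.54,0,0],[-0.65,0,0],[-0.75,0,0],[-0.85,0,0]], "jaw": [24,24,24,24,24,24,24,24]}}

```text
time: 6.38
eef_pos: [544.0, -155.4, 230.1]
orientation: [-98.0, 90.0, 111.3]
contact_force: [-1.2, 0.7, -0.7]
width: 24.3
```

```bash
python3 - <<'E'
from h import *
arc([216,222,228,234,240,246,250,254,258,262,266])
E
```

```text
216 [ 0.6  4.3 -0.8] [-0.1 -0.   0. ]
222 [ 0.6  8.9 -1.6] [-0.2 -0.   0. ]
228 [ 0.6 13.4 -2.9] [-0.3 -0.   0. ]
234 [ 0.6 17.7 -4.6] [-0.4 -0.   0. ]
240 [ 0.6 21.9 -6.8] [-0.5 -0.   0. ]
246 [ 0.6 25.7 -9.3] [-0.6 -0.   0. ]
250 [  0.6  28.2 -11.3] [-0.7 -0.   0. ]
254 [  0.6  30.4 -13.4] [-0.8 -0.   0. ]
258 [  0.6  32.6 -15.7] [-0.9 -0.   0. ]
262 [  0.6  34.5 -18.1] [-0.9 -0.   0. ]
266 [  0.6  36.3 -20.6] [-1. -0.  0.]
q [-22.2  23.5  46.  101.2 -18.7  63.3 -30.8] F [-1.2  0.7 -0.7] tq [0.3 0.2 0. ] p [ 544.  -155.4  230.1] ang -149.6 yaw -60.7 t 6.38
```

Request:
{"op": "play_rows", "data": {"translation": [[0,4.3,-0.8],[0,8.9,-1.6],[0,13.4,-2.9],[0,17.7,-4.6],[0,21.9,-6.8],[0,25.7,-9.3],[0,28.2,-11.3],[0,28.2,-11.3]], "rotation": [[-0.1,0,0],[-0.2,0,0],[-0.3,0,0],[-0.41,0,0],[-0.51,0,0],[-0.62,0,0],[-0.69,0,0],[-0.69,0,0]], "jaw": [24,24,24,24,24,24,24,24]}}

```text
time: 7.05
eef_pos: [567.9, -175.1, 230.1]
orientation: [91.2, 90.0, -20.1]
contact_force: [-0.0, -0.7, 1.0]
width: 24.1
```

```bash
python3 - <<'E'
from h import *
arc([252,254,256,258,260,262,264])
im,d=env.read_camera("scene"); cv2.imwrite("pics/s4.png",cv2.resize(im[140:260,150:310],None,fx=4.5,fy=4.5))
E
```

```text
252 [ 0.6  1.  -0.5] [-0.1  0.  -0. ]
254 [ 0.6  2.5 -0.7] [-0.1  0.  -0. ]
256 [ 0.6  4.1 -0.8] [-0.1  0.  -0. ]
258 [ 0.6  5.6 -1.1] [-0.2  0.  -0. ]
260 [ 0.6  7.1 -1.3] [-0.2  0.  -0. ]
262 [ 0.6  8.7 -1.7] [-0.2  0.  -0. ]
264 [ 0.6 10.2 -2. ] [-0.3  0.  -0. ]
q [-12.6  24.3  35.2  96.8 -15.3  63.8   5.7] F [-0.  -0.7  1. ] tq [-0. -0. -0.] p [ 567.9 -175.1  230.1] ang -109.3 yaw -21.3 t 7.05
```

View pics/s4.png

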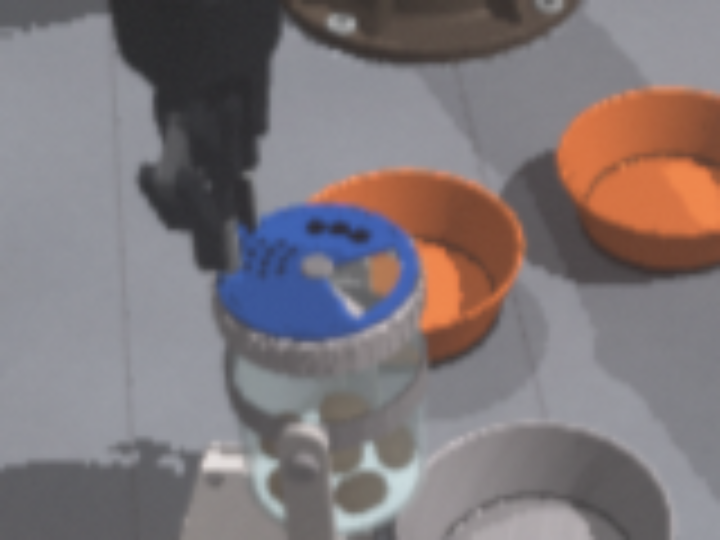

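The opening at crop (370,275) still shows a thin white sliver of the closed lid, so a few degrees are left. Continuing in small steps.

Request:
{"op": "play_rows", "data": {"translation": [[0,1,-0.5],[0,2.5,-0.7],[0,4.1,-0.8],[0,5.6,-1.1],[0,5.6,-1.1]], "rotation": [[-0.06,0,0],[-0.09,0,0],[-0.12,0,0],[-0.12,0,0],[-0.12,0,0]], "jaw": [24,24,24,24,24]}}

```text
time: 7.52
eef_pos: [573.3, -175.9, 230.1]
orientation: [8.5, 90.0, -96.3]
contact_force: [-1.9, 0.3, 0.5]
width: 24.4
```

```bash
python3 - <<'E'
from h import *
arc([258,260,262,264])
E
```

```text
258 [0.6 0.3 0.1] [-0.  0. -0.]
260 [0.6 1.8 0. ] [-0.1  0.  -0. ]
262 [ 0.6  3.4 -0.1] [-0.1  0.  -0. ]
264 [ 0.6  4.9 -0.3] [-0.2  0.  -0. ]
q [-11.4  24.5  33.5  95.9 -14.8  64.   11.5] F [-1.9  0.3  0.5] tq [-0.1  0.3 -0.1] p [ 573.3 -175.9  230.1] ang -102.4 yaw -14.8 t 7.52
```

Force is still about 2 N, so the tab is moving without having hit the stop. Next come 1 mm steps with force checks.

Request:
{"op": "play_rows", "data": {"translation": [[0,1,0],[0,1.5,0],[0,2,0],[0,2,0]], "rotation": [[0,0,0],[0,0,0],[0,0,0],[0,0,0]], "jaw": [24,24,24,24]}}

```text
time: 7.85
eef_pos: [575.4, -176.1, 230.0]
orientation: [36.1, 90.0, -68.6]
contact_force: [-1.6, 0.0, 1.3]
width: 23.6
```

```bash
python3 - <<'E'
from h import *
arc([260,262,264])
im,d=env.read_camera("scene"); cv2.imwrite("pics/s5.png",cv2.resize(im[180:260,180:280],None,fx=7,fy=7,interpolation=cv2.INTER_CUBIC))
E
```

```text
260 [ 0.5 -0.2  0.4] [-0.1  0.  -0. ]
262 [0.5 1.3 0.2] [-0.1  0.  -0. ]
264 [0.5 2.9 0. ] [-0.2  0.  -0. ]
q [-11.3  24.7  33.4  95.6 -14.8  64.1  11.6] F [-1.6  0.   1.3] tq [-0.1  0.4  0.1] p [ 575.4 -176.1  230. ] ang -99.7 yaw -14.6 t 7.85
```

View pics/s5.png

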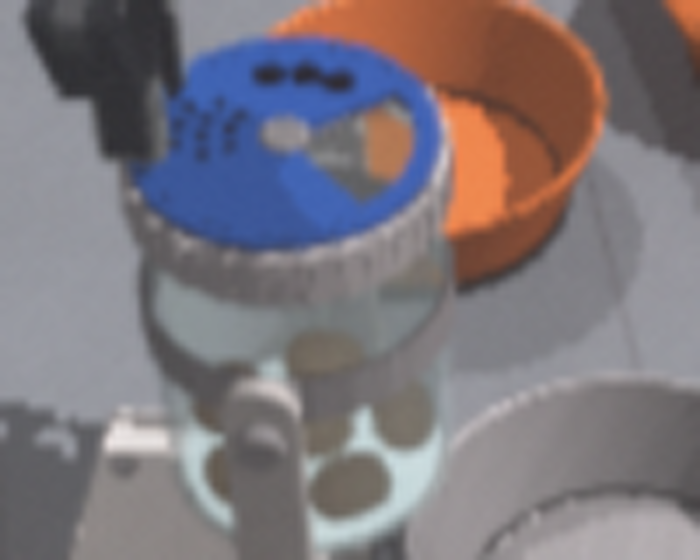

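The sliver is gone and the opening at crop (365,145) is almost entirely clear. I'll keep on gently until the force rises.

Request:
{"op": "play_rows", "data": {"translation": [[0,0.5,0],[0,1,0],[0,1,0]], "rotation": [[0,0,0],[0,0,0],[0,0,0]], "jaw": [24,24,24]}}

```text
time: 8.15
eef_pos: [576.4, -176.4, 230.0]
orientation: [63.6, 90.0, -41.0]
contact_force: [-1.7, -0.9, 0.7]
width: 24.0
```

Request:
{"op": "play_rows", "data": {"translation": [[0,0.5,0],[0,1,0],[0,1,0]], "rotation": [[0,0,0],[0,0,0],[0,0,0]], "jaw": [24,24,24]}}

```text
time: 8.4
eef_pos: [577.4, -176.6, 230.0]
orientation: [113.4, 90.0, 8.8]
contact_force: [-1.1, -0.2, 0.7]
width: 24.1
```

Request:
{"op": "play_rows", "data": {"translation": [[0,0.5,0],[0,1,0],[0,1,0]], "rotation": [[0,0,0],[0,0,0],[0,0,0]], "jaw": [24,24,24]}}

```text
time: 8.65
eef_pos: [577.9, -176.9, 229.9]
orientation: [-86.6, 90.0, 168.8]
contact_force: [-2.9, -0.6, 1.4]
width: 24.1
```

Request:
{"op": "play_rows", "data": {"translation": [[0,0.5,0],[0,1,0],[0,1,0]], "rotation": [[0,0,0],[0,0,0],[0,0,0]], "jaw": [24,24,24]}}

```text
time: 8.9
eef_pos: [578.0, -177.2, 229.7]
orientation: [-88.0, 89.9, 167.4]
contact_force: [-7.4, 0.0, 3.8]
width: 24.0
```

Force rose to 7.4 N and the tool stopped advancing, so the dial is on its stop. Backing off to mid-gap, then up.

Request:
{"op": "play_rows", "data": {"translation": [[0,-3,0],[0,-7,0],[0,-7,0],[-20,-7,0],[-40,-7,0],[-40,-7,0]], "rotation": [[0,0,0],[0,0,0],[0,0,0],[0,0,0],[0,0,0],[0,0,0]], "jaw": [24,24,24,24,24,24]}}

```text
time: 9.4
eef_pos: [574.4, -176.1, 273.8]
orientation: [94.1, 89.6, -10.5]
contact_force: [0.9, -0.5, 0.8]
width: 23.8
```

```bash
python3 - <<'E'
from h import *
goal([548,-240,320],Rdown(-17))
goal([548,-240,320],Rdown(-17))
E
```

```text
t [-46.3  -9.1  68.5] rv [ 0.042 -0.001 -0.006] deg 2.4 q [-12.1  22.4  34.4  92.5 -13.4  68.9  10.4] F [ 0.9 -0.5  0.8] p [ 574.4 -176.1  273.8] time 9.4
t [-46.3  -9.1  68.5] rv [ 0.042 -0.001 -0.006] deg 2.4 q [-12.1  22.4  34.4  92.5 -13.4  68.9  10.4] F [ 0.9 -0.5  0.8] p [ 574.4 -176.1  273.8] time 9.4
```

Request:
{"op": "play_rows", "data": {"translation": [[-46,-9,68],[-46,-9,68],[-46,-9,68],[-46,-9,68]], "rotation": [[0.03,0,0],[0.03,0,0],[0.03,0,0],[0.03,0,0]], "jaw": [32,32,32,32]}}

```text
time: 9.73
eef_pos: [546.3, -241.8, 317.7]
orientation: [81.5, 89.8, -25.1]
contact_force: [1.0, -0.1, -0.6]
width: 31.5
```

```bash
python3 - <<'E'
from h import *
goal([548,-240,320],Rdown(-17))
s,R,p=cur(); im,d=env.read_camera("wrist"); cv2.imwrite("pics/w2.png",im)
P=wcloud(d,R,p)
hsv=cv2.cvtColor(im,cv2.COLOR_BGR2HSV)
m=(hsv[...,0]>105)&(hsv[...,0]<130)&(hsv[...,1]>120)&(d>0)&(P[...,2]>150)&(P[...,2]<280)
Q=P[m];f=Q[abs(Q[:,2]-np.median(Q[:,2]))<4]
e=cv2.fitEllipse(cv2.convexHull(f[:,:2].astype(np.float32)));print(e,np.median(Q[:,2]))
t=Q[Q[:,2]>np.median(Q[:,2])+11];c=cv2.minAreaRect(t[:,:2].astype(np.float32));print(len(t),c)
print("tab ang",np.degrees(np.arctan2(c[0][1]-e[0][1],c[0][0]-e[0][0]))%360)
# posts tops
m=(d>0)&(P[...,2]>168)&(P[...,2]<182)&(hsv[...,1]<80); Q=P[m]; r=np.hypot(*(Q[:,:2]-e[0]).T); Q=Q[(r>60)&(r<85)]
for s in(1,-1):
    k=Q[(Q[:,0]-582)*s>0]; print(len(k),(k[:,:2].min(0)+k[:,:2].max(0))/2,k[:,:2].mean(0))
E
```

```text
t [-2.3  1.1 -2.2] rv [ 0.007  0.001 -0.004] deg 0.5 q [ -6.8  20.7  36.5  88.9 -12.6  74.4  14.7] F [ 1.  -0.1 -0.6] p [ 546.3 -241.8  317.7] time 9.73
((582.2796020507812, -133.97352600097656), (97.0379638671875, 101.45587921142578), 76.9209213256836) 223.9119612282547
201 ((571.070068359375, -175.49432373046875), (11.302809715270996, 8.010062217712402), 73.49944305419922)
tab ang 254.89181612898506
245 [ 647.6 -151. ] [ 647.1 -151.6]
264 [ 518.9 -115.3] [ 519.2 -115.3]
```

View pics/w2.png

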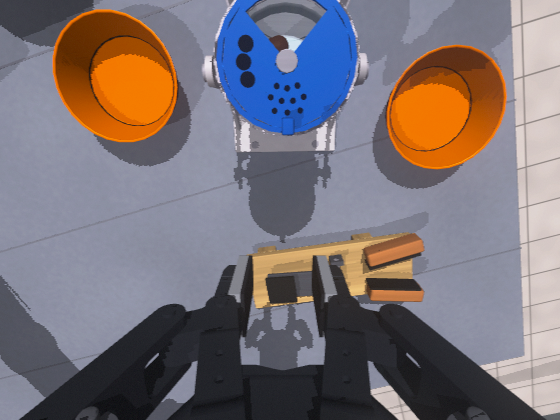

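The opening at wrist (290,15) is fully over the window and the tab at (288,125) is at the rear. Measured tab angle 254.9° against stand rear 254.4°, so the dial is at its stop. The stand +x yaw is about 74.4°. Next I'll plan the tip push.

```bash
cat >> h.py <<'E'
CEN=np.array([582.7,-133.0]);EX=np.array([np.cos(np.radians(74.4)),np.sin(np.radians(74.4))])
def w(xs,z,lat=0): return np.r_[CEN+xs*EX+lat*np.array([-EX[1],EX[0]]),z]
def tipxz(phi,zj=54,off=11):
    a=np.radians(phi);o=np.interp(phi,[75,105],[-off,off])
    return -53*np.cos(a)+zj*np.sin(a)+o, 155+53*np.sin(a)+zj*np.cos(a)
def plan(l,yaw=-15.6):
    s,R0,p0=cur()
    for e in l:
        xs,z=(e if isinstance(e,tuple) else tipxz(e))
        print(e,np.round((xs,z),1),(R0.T@(w(xs,z)-p0)).round(1).tolist())
    with np.printoptions(precision=3):print("rot",Ro.from_matrix(R0.T@Rdown(yaw)).as_rotvec().round(3))
    r=p0[:2]-CEN
    print("q",s['q'].round(1),"F",s['contact_force'].round(1),"xs,lat,z",(r@EX).round(1),(r@[-EX[1],EX[0]]).round(1),p0[2].round(1),"t",round(s['time'],2))
E
python3 - <<'E'
from h import *
plan([(-95,260),(-90,209),(-75,209)])
E
```

```text
(-95, 260) [-95 260] [56.4, 5.7, -17.3]
(-90, 209) [-90 209] [107.4, 5.5, -22.2]
(-75, 209) [-75 209] [107.4, 5.3, -37.2]
rot [-0.014 -0.001 -0.002]
q [ -6.9  20.8  36.3  88.9 -12.7  74.3  14.6] F [ 0.6  0.8 -0.7] xs,lat,z -112.2 6.0 316.3 t 9.78
```

Request:
{"op": "play_rows", "data": {"translation": [[30,5.7,-12],[60,5.7,-17],[85,5.5,-20],[107,5.5,-22],[107,5.5,-22],[107,5.5,-32],[107,5.5,-37],[107,5.5,-37]], "rotation": [[-0.014,0,0],[-0.014,0,0],[-0.014,0,0],[-0.014,0,0],[-0.014,0,0],[-0.014,0,0],[-0.014,0,0],[-0.014,0,0]], "jaw": [32,32,32,32,32,32,32,32]}}

```text
time: 10.45
eef_pos: [564.0, -202.9, 210.3]
orientation: [118.5, 89.9, 13.1]
contact_force: [0.3, -0.3, 0.5]
width: 31.8
```

```bash
python3 - <<'E'
from h import *
plan([0,5,10,15,20,25,30,35])
im,d=env.read_camera("side"); cv2.imwrite("pics/d6.png",cv2.resize(im[110:280,200:360],None,fx=3.5,fy=3.5))
E
```

```text
0 [-64. 209.] [1.3, -0.7, -8.4]
5 [-59.1 213.4] [-3.1, -0.7, -13.3]
10 [-53.8 217.4] [-7.1, -0.7, -18.6]
15 [-48.2 220.9] [-10.6, -0.6, -24.2]
20 [-42.3 223.9] [-13.5, -0.6, -30.1]
25 [-36.2 226.3] [-16.0, -0.6, -36.2]
30 [-29.9 228.3] [-17.9, -0.6, -42.5]
35 [-23.4 229.6] [-19.3, -0.5, -49.0]
rot [ 0.004 -0.001 -0.002]
q [ -8.6  25.6  33.6  97.5 -15.8  61.6  14.6] F [ 0.3 -0.3  0.5] xs,lat,z -72.4 -0.8 210.3 t 10.45
```

View pics/d6.png

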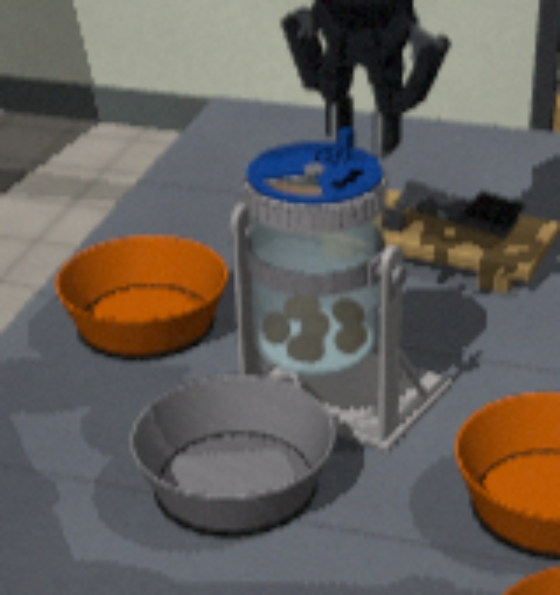

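The fingers sit behind the skirt, straddling the tab at crop (345,140), and the six biscuits are still in the jar. Starting the tip.

Request:
{"op": "play_rows", "data": {"translation": [[1,0,-8],[-3,0,-13],[-7,0,-18.5],[-10.5,0,-24],[-13.5,0,-30],[-16,0,-36],[-18,0,-42.5],[-19.3,0,-49]], "rotation": [[0,0,0],[0,0,0],[0,0,0],[0,0,0],[0,0,0],[0,0,0],[0,0,0],[0,0,0]], "jaw": [32,32,32,32,32,32,32,32]}}

```text
time: 11.17
eef_pos: [575.6, -157.8, 229.0]
orientation: [57.6, 89.9, -48.0]
contact_force: [-2.2, -3.7, 5.0]
width: 32.2
```

```bash
python3 - <<'E'
from h import *
plan([40,45,50,55,60,65,70,75,80,85])
im,d=env.read_camera("side"); cv2.imwrite("pics/d7.png",cv2.resize(im[110:280,200:360],None,fx=3.5,fy=3.5))
E
```

```text
40 [-16.9 230.4] [-1.4, 0.2, -9.0]
45 [-10.3 230.7] [-1.7, 0.2, -15.6]
50 [ -3.7 230.3] [-1.3, 0.2, -22.1]
55 [  2.8 229.4] [-0.4, 0.2, -28.7]
60 [  9.3 227.9] [1.1, 0.2, -35.1]
65 [ 15.5 225.9] [3.1, 0.2, -41.4]
70 [ 21.6 223.3] [5.7, 0.2, -47.5]
75 [ 27.4 220.2] [8.8, 0.2, -53.3]
80 [ 36.6 216.6] [12.4, 0.2, -62.5]
85 [ 45.5 212.5] [16.5, 0.2, -71.4]
rot [ 0.001  0.001 -0.001]
q [-13.5  24.3  33.8  96.5 -14.8  63.7   9.1] F [-2.2 -3.7  5. ] xs,lat,z -25.8 0.2 229.0 t 11.17
```

View pics/d7.png

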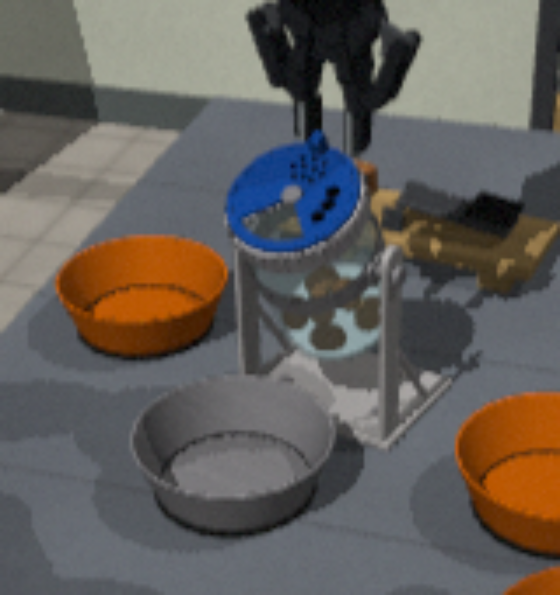

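The jar is tilting as planned, with the lid at crop (295,195) and a force of 5–6 N. Carrying on.

Request:
{"op": "play_rows", "data": {"translation": [[-1.4,0,-9],[-1.7,0,-15.6],[-1.3,0,-22],[-0.4,0,-28.7],[1,0,-35],[3,0,-41.4],[5.7,0,-47.5],[8.8,0,-53.3]], "rotation": [[0,0,0],[0,0,0],[0,0,0],[0,0,0],[0,0,0],[0,0,0],[0,0,0],[0,0,0]], "jaw": [32,32,32,32,32,32,32,32]}}

```text
time: 11.88
eef_pos: [590.6, -105.3, 220.4]
orientation: [127.4, 89.9, 21.9]
contact_force: [-1.7, -0.3, 9.5]
width: 31.9
```

```bash
python3 - <<'E'
from h import *
plan([80,85,90,95,100,105,110,115,120,125])
im,d=env.read_camera("side"); cv2.imwrite("pics/d8.png",cv2.resize(im[110:280,200:360],None,fx=3.5,fy=3.5))
E
```

```text
80 [ 36.6 216.6] [3.8, -0.1, -7.9]
85 [ 45.5 212.5] [7.9, -0.1, -16.7]
90 [ 54. 208.] [12.4, -0.1, -25.2]
95 [ 62.1 203.1] [17.3, -0.1, -33.3]
100 [ 69.7 197.8] [22.6, -0.1, -40.9]
105 [ 76.9 192.2] [28.2, -0.1, -48.1]
110 [ 79.9 186.3] [34.1, -0.1, -51.1]
115 [ 82.3 180.2] [40.2, -0.1, -53.5]
120 [ 84.3 173.9] [46.5, -0.1, -55.4]
125 [ 85.6 167.4] [53.0, -0.1, -56.8]
rot [ 0.002 -0.001 -0.002]
q [-18.   25.   33.1  96.7 -15.1  62.7   4.1] F [-1.7 -0.3  9.5] xs,lat,z 28.8 -0.1 220.4 t 11.88
```

View pics/d8.png

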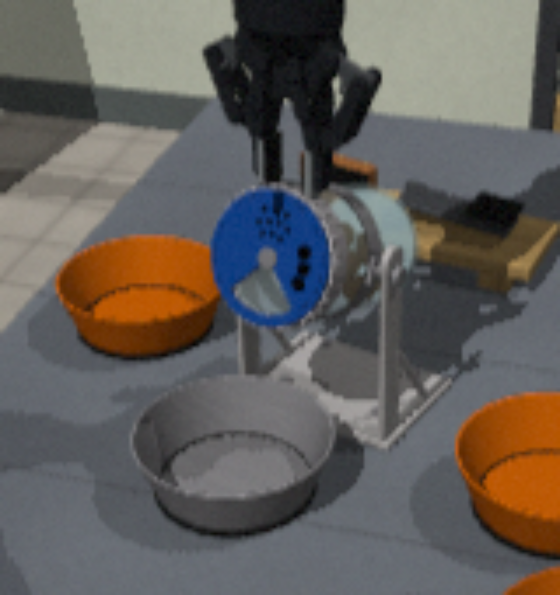

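The lid at crop (270,255) now faces the bowl, tilted roughly 80°, and the window is at the bottom. Finishing the tip.

Request:
{"op": "play_rows", "data": {"translation": [[3.8,0,-8],[8,0,-16.7],[12.4,0,-25],[17.3,0,-33],[22.6,0,-41],[28,0,-48],[34,0,-51],[40,0,-53.5],[43,0,-54.5],[43,0,-54.5]], "rotation": [[0,0,0],[0,0,0],[0,0,0],[0,0,0],[0,0,0],[0,0,0],[0,0,0],[0,0,0],[0,0,0],[0,0,0]], "jaw": [32,32,32,32,32,32,32,32,32,32]}}

```text
time: 12.77
eef_pos: [604.6, -52.0, 175.7]
orientation: [-161.2, 89.9, 93.4]
contact_force: [1.3, 2.0, 5.1]
width: 32.0
```

```bash
python3 - <<'E'
from h import *
plan([80,90,100,110,115,120,125])
im,d=env.read_camera("side"); cv2.imwrite("pics/d9.png",cv2.resize(im[110:280,200:360],None,fx=3.5,fy=3.5))
E
```

```text
80 [ 36.6 216.6] [-40.9, 0.5, 47.2]
90 [ 54. 208.] [-32.3, 0.5, 29.9]
100 [ 69.7 197.8] [-22.1, 0.6, 14.2]
110 [ 79.9 186.3] [-10.6, 0.6, 4.0]
115 [ 82.3 180.2] [-4.5, 0.6, 1.5]
120 [ 84.3 173.9] [1.8, 0.6, -0.4]
125 [ 85.6 167.4] [8.3, 0.7, -1.7]
rot [ 0.003 -0.001  0.   ]
q [-21.6  28.1  31.4  98.6 -16.9  58.    0.4] F [1.3 2.  5.1] xs,lat,z 83.9 0.6 175.7 t 12.77
```

View pics/d9.png

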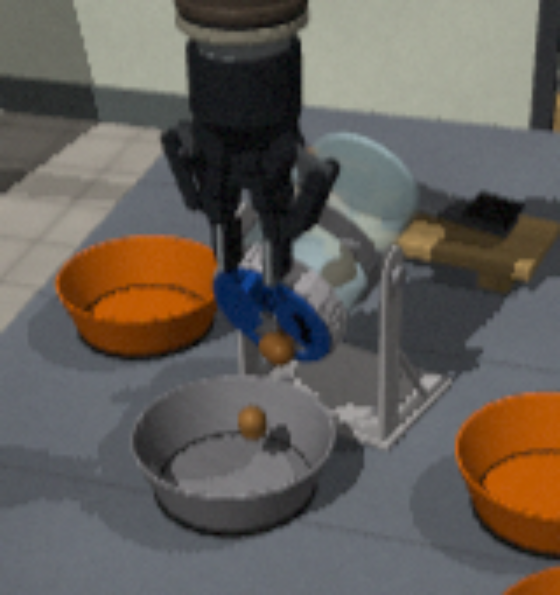

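Biscuits are dropping out: one at the window (277,345), one over the bowl (252,422). Pressing gently on towards the front stop.

Request:
{"op": "play_rows", "data": {"translation": [[1,0,0],[2,0,0],[3,0,0],[3,0,0],[3,0,0],[3,0,0]], "rotation": [[0,0,0],[0,0,0],[0,0,0],[0,0,0],[0,0,0],[0,0,0]], "jaw": [32,32,32,32,32,32]}}

```text
time: 13.32
eef_pos: [604.8, -51.8, 174.0]
orientation: [171.5, 89.8, 66.1]
contact_force: [1.7, 5.0, 5.1]
width: 32.1
```

```bash
python3 - <<'E'
from h import *
plan([80,90,100,110])
im,d=env.read_camera("side"); cv2.imwrite("pics/d10.png",cv2.resize(im[130:270,210:340],None,fx=4.3,fy=4.3,interpolation=cv2.INTER_CUBIC))
E
```

```text
80 [ 36.6 216.6] [-42.7, 0.4, 47.4]
90 [ 54. 208.] [-34.1, 0.4, 30.1]
100 [ 69.7 197.8] [-23.9, 0.5, 14.4]
110 [ 79.9 186.3] [-12.4, 0.5, 4.3]
rot [ 0.003 -0.003 -0.   ]
q [-21.5  28.2  31.3  98.8 -17.   57.8   0.5] F [1.7 5.  5.1] xs,lat,z 84.2 0.5 174.0 t 13.32
```

View pics/d10.png

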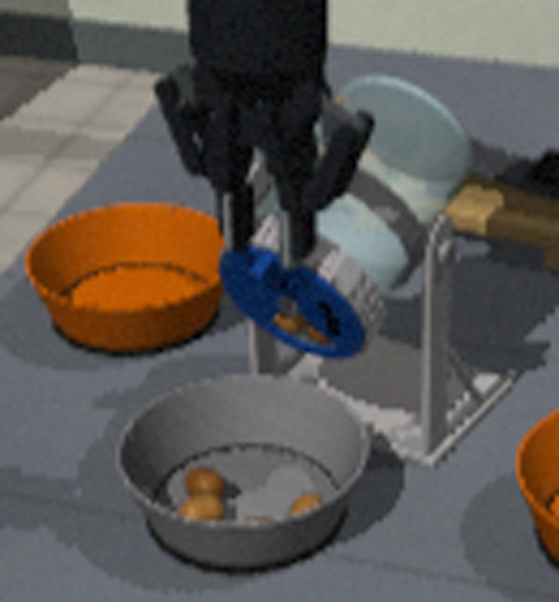

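Three biscuits, perhaps four, are in the bowl at crop (205,480), (200,508), (305,503) and (257,520). More sit behind the window at (300,325). I'll check the tilt from the dial plane and count again.

```bash
cat >> h.py <<'E'
def tilt(im,d,n):
    P=cloud(n,d);hsv=cv2.cvtColor(im,cv2.COLOR_BGR2HSV)
    m=(hsv[...,0]>105)&(hsv[...,0]<130)&(hsv[...,1]>150)&(d>0)&(np.hypot(P[...,0]-600,P[...,1]+90)<130)&(P[...,2]>60)
    Q=P[m]
    for _ in range(4):
        c=Q.mean(0);v=np.linalg.svd(Q-c)[2][2];r=(Q-c)@v
        Q=Q[abs(r)<max(2.5,1.5*np.median(abs(r)))]
    if v@np.r_[EX,0]<0: v=-v
    print(n,"tilt",np.degrees(np.arctan2(v[:2]@EX,v[2])).round(1),len(Q))
E
python3 - <<'E'
from h import *
for n,c in(("side",(170,270,210,340)),("scene",(170,300,180,320))):
    im,d=env.read_camera(n); tilt(im,d,n); a,b,e,f=c
    cv2.imwrite(f"pics/{n}11.png",cv2.resize(im[a:b,e:f],None,fx=4.5,fy=4.5,interpolation=cv2.INTER_CUBIC))
E
```

```text
side tilt 112.4 279
scene tilt 0.0 0h.py:62: RuntimeWarning: Mean of empty slice.
  c=Q.mean(0);v=np.linalg.svd(Q-c)[2][2];r=(Q-c)@v
  ret = um.true_divide(
  return _methods._mean(a, axis=axis, dtype=dtype,
  ret = ret.dtype.type(ret / rcount)
```

View pics/scene11.png

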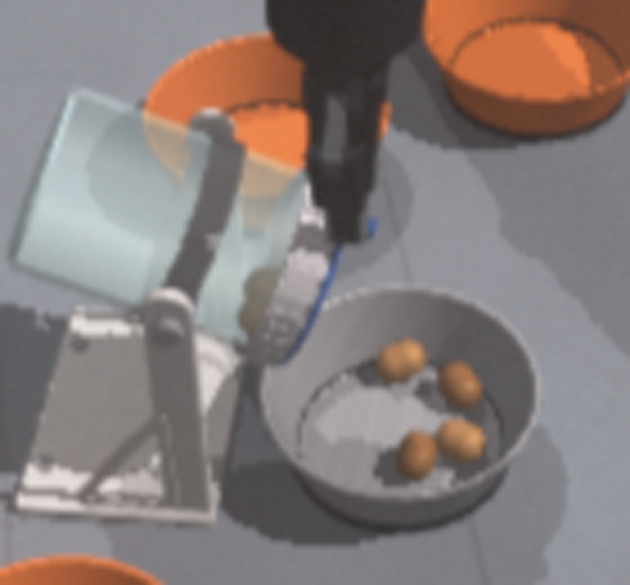

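View pics/side11.png

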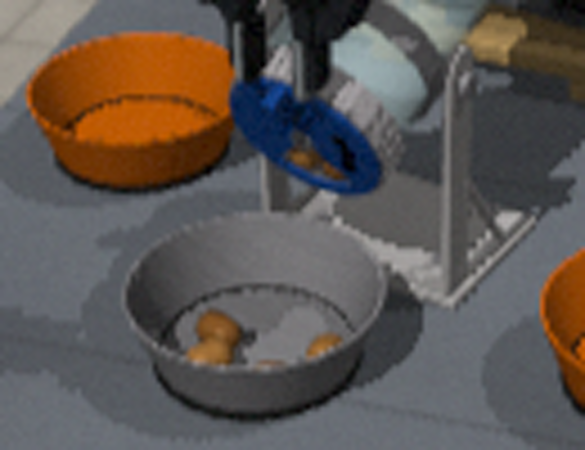

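Four biscuits are in the bowl, at scene crop (402,358), (460,383), (462,440) and (418,455). Two remain behind the window at (265,305). The tilt is about 112°, so I'll press a little more towards 120°.

Request:
{"op": "play_rows", "data": {"translation": [[1.5,0,0],[3,0,0],[4,0,0],[4,0,0]], "rotation": [[0,0,0],[0,0,0],[0,0,0],[0,0,0]], "jaw": [32,32,32,32]}}

```text
time: 13.8
eef_pos: [605.1, -50.9, 169.9]
orientation: [174.0, 89.8, 68.6]
contact_force: [1.2, 5.9, 5.4]
width: 32.2
```

Request:
{"op": "play_rows", "data": {"translation": [[1.5,0,0],[3,0,0],[4,0,0],[4,0,0]], "rotation": [[0,0,0],[0,0,0],[0,0,0],[0,0,0]], "jaw": [32,32,32,32]}}

```text
time: 14.13
eef_pos: [605.2, -50.3, 165.9]
orientation: [174.4, 89.8, 69.0]
contact_force: [2.6, 7.6, 5.7]
width: 31.8
```

```bash
python3 - <<'E'
from h import *
plan([80,90,100,110])
for n,c in(("scene",(170,300,180,320)),("side",(170,270,210,340)),):
    im,d=env.read_camera(n)
    if n=="side":tilt(im,d,n)
    a,b,e,f=c
    cv2.imwrite(f"pics/{n}12.png",cv2.resize(im[a:b,e:f],None,fx=4.5,fy=4.5,interpolation=cv2.INTER_CUBIC))
E
```

```text
80 [ 36.6 216.6] [-50.9, 0.4, 48.9]
90 [ 54. 208.] [-42.3, 0.4, 31.5]
100 [ 69.7 197.8] [-32.0, 0.5, 15.9]
110 [ 79.9 186.3] [-20.5, 0.5, 5.8]
rot [ 0.004 -0.004 -0.   ]
q [-21.3  28.7  31.   99.2 -17.5  56.8   0.8] F [2.6 7.6 5.7] xs,lat,z 85.7 0.5 165.9 t 14.13
side tilt 118.7 229
```

View pics/scene12.png

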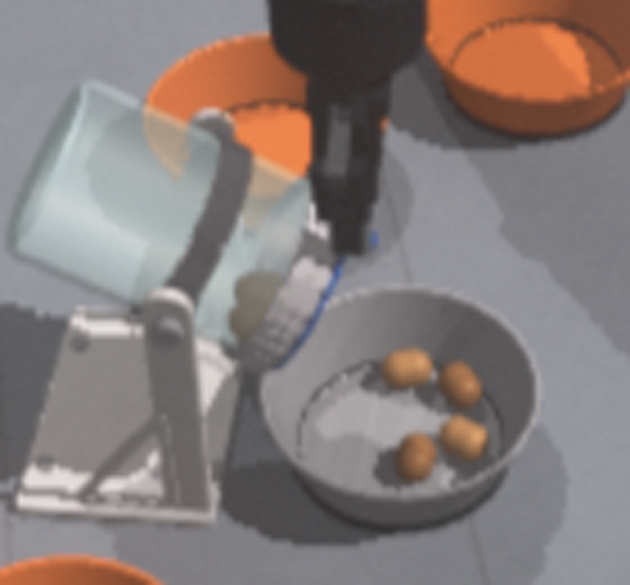

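Tilt is about 119°, with two biscuits still jammed at (258,305). Time to rock: back to roughly 60°, then over again.

```bash
python3 - <<'E'
from h import *
plan([118,110,100,90,80,70,60,50])
E
```

```text
118 [ 83.6 176.4] [-10.5, 0.5, 2.1]
110 [ 79.9 186.3] [-20.4, 0.5, 5.7]
100 [ 69.7 197.8] [-31.9, 0.5, 15.9]
90 [ 54. 208.] [-42.2, 0.4, 31.5]
80 [ 36.6 216.6] [-50.8, 0.4, 48.8]
70 [ 21.6 223.3] [-57.6, 0.3, 63.8]
60 [  9.3 227.9] [-62.3, 0.2, 76.2]
50 [ -3.7 230.3] [-64.7, 0.2, 89.1]
rot [ 0.004 -0.004 -0.   ]
q [-21.3  28.7  31.   99.2 -17.4  56.9   0.8] F [2.1 8.2 6.3] xs,lat,z 85.7 0.5 166.0 t 14.23
```

Request:
{"op": "play_rows", "data": {"translation": [[-10,0,2],[-20,0,5.5],[-32,0,16],[-42,0,31],[-50,0,48],[-57,0,63],[-62,0,76],[-64,0,89],[-64,0,89]], "rotation": [[0,0,0],[0,0,0],[0,0,0],[0,0,0],[0,0,0],[0,0,0],[0,0,0],[0,0,0],[0,0,0]], "jaw": [32,32,32,32,32,32,32,32,32]}}

```text
time: 14.98
eef_pos: [579.3, -144.1, 230.4]
orientation: [34.7, 89.8, -71.1]
contact_force: [-0.7, -3.7, 7.4]
width: 32.1
```

```bash
python3 - <<'E'
from h import *
plan([60,70,80,90,100,110,118,125,130])
for n,c in(("scene",(170,300,180,320)),("side",(150,270,210,340)),):
    im,d=env.read_camera(n)
    if n=="side":tilt(im,d,n)
    a,b,e,f=c
    cv2.imwrite(f"pics/{n}13.png",cv2.resize(im[a:b,e:f],None,fx=4.5,fy=4.5,interpolation=cv2.INTER_CUBIC))
E
```

```text
60 [  9.3 227.9] [2.5, 0.2, -20.9]
70 [ 21.6 223.3] [7.1, 0.2, -33.3]
80 [ 36.6 216.6] [13.8, 0.1, -48.3]
90 [ 54. 208.] [22.3, 0.0, -65.7]
100 [ 69.7 197.8] [32.4, -0.1, -81.4]
110 [ 79.9 186.3] [43.9, -0.1, -91.6]
118 [ 83.6 176.4] [53.8, -0.1, -95.3]
125 [ 85.6 167.4] [62.8, -0.2, -97.4]
130 [ 86.4 160.9] [69.3, -0.2, -98.2]
rot [-0.003  0.002 -0.002]
q [-14.9  24.2  33.9  96.4 -14.6  63.8   7.3] F [-0.7 -3.7  7.4] xs,lat,z -11.6 0.3 230.4 t 14.98
side tilt 40.2 525
```

View pics/scene13.png

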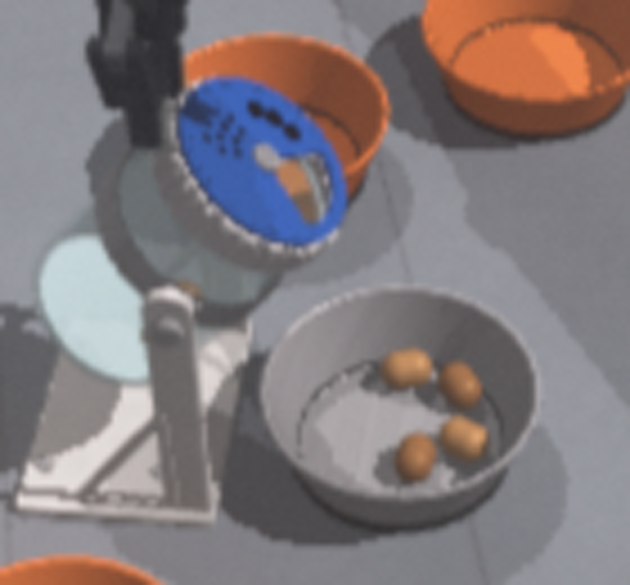

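Tilt is now about 40° and the biscuits have slid back in, one visible at (190,290). The four in the bowl are steady. Tipping again.

Request:
{"op": "play_rows", "data": {"translation": [[2.5,0,-21],[7,0,-33],[13.8,0,-48],[22,0,-65],[32,0,-81],[44,0,-91.5],[54,0,-95],[60,0,-97],[63,0,-97.5],[63,0,-97.5]], "rotation": [[0,0,0],[0,0,0],[0,0,0],[0,0,0],[0,0,0],[0,0,0],[0,0,0],[0,0,0],[0,0,0],[0,0,0]], "jaw": [32,32,32,32,32,32,32,32,32,32]}}

```text
time: 15.92
eef_pos: [605.7, -46.1, 165.4]
orientation: [-64.6, 89.9, -170.2]
contact_force: [-0.2, 0.3, 0.6]
width: 32.3
```

Request:
{"op": "play_rows", "data": {"translation": [[1,0,0],[1,0,0],[1,0,0],[1,0,0]], "rotation": [[0,0,0],[0,0,0],[0,0,0],[0,0,0]], "jaw": [32,32,32,32]}}

```text
time: 16.25
eef_pos: [606.6, -46.0, 165.9]
orientation: [111.6, 90.0, 6.1]
contact_force: [0.2, -0.3, -0.1]
width: 32.3
```

```bash
python3 - <<'E'
from h import *
plan([118,110,100,90,80,70,60,50])
for n,c in(("scene",(170,300,180,320)),("side",(150,270,210,340)),):
    im,d=env.read_camera(n)
    if n=="side":tilt(im,d,n)
    a,b,e,f=c
    cv2.imwrite(f"pics/{n}14.png",cv2.resize(im[a:b,e:f],None,fx=4.5,fy=4.5,interpolation=cv2.INTER_CUBIC))
E
```

```text
118 [ 83.6 176.4] [-10.5, 0.3, 6.6]
110 [ 79.9 186.3] [-20.4, 0.3, 10.3]
100 [ 69.7 197.8] [-31.9, 0.3, 20.5]
90 [ 54. 208.] [-42.1, 0.3, 36.2]
80 [ 36.6 216.6] [-50.7, 0.3, 53.5]
70 [ 21.6 223.3] [-57.4, 0.3, 68.6]
60 [  9.3 227.9] [-62.0, 0.3, 80.9]
50 [ -3.7 230.3] [-64.4, 0.3, 93.9]
rot [ 0.001 -0.    -0.001]
q [-21.9  28.8  31.1  99.  -17.3  56.9   0. ] F [ 0.2 -0.3 -0.1] xs,lat,z 90.2 0.3 165.9 t 16.25
side tilt 179.2 131
```

View pics/scene14.png

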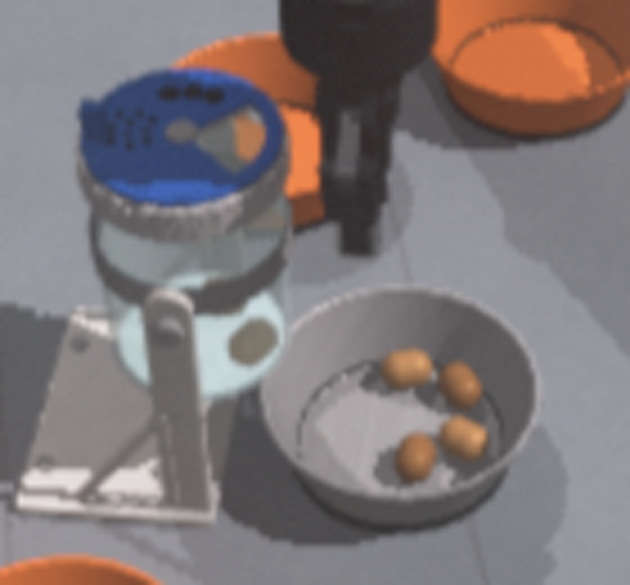

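View pics/side14.png

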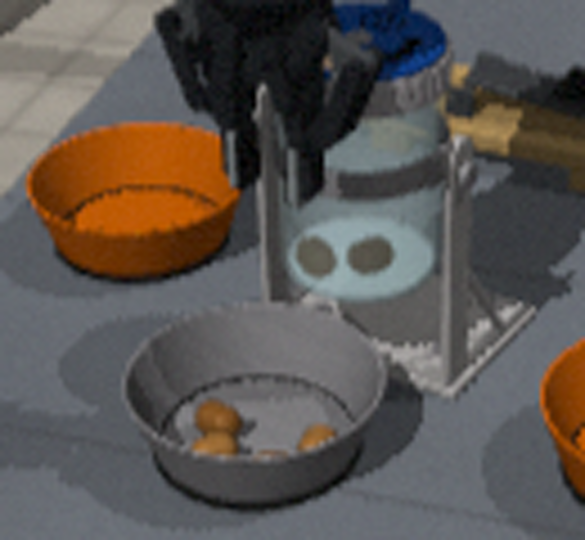

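The second push slipped: the fingers passed over the lid and the jar swung back upright. The two biscuits are still inside at side crop (317,257) and (370,255), the dial still looks fully open and the four in the bowl are fine. I'll lift, go back behind, and push with finer steps lower on the skirt.

```bash
python3 - <<'E'
from h import *
plan([(90,300),(-40,310),(-100,300),(-95,209),(-75,207)])
E
```

```text
(90, 300) [ 90 300] [-134.2, 0.5, 0.3]
(-40, 310) [-40 310] [-144.2, 0.3, 130.3]
(-100, 300) [-100  300] [-134.2, 0.3, 190.3]
(-95, 209) [-95 209] [-43.2, 0.2, 185.4]
(-75, 207) [-75 207] [-41.2, 0.2, 165.4]
rot [ 0.001 -0.    -0.001]
q [-21.9  28.8  31.1  99.1 -17.3  56.9   0. ] F [0.6 0.6 0. ] xs,lat,z 90.4 0.4 165.8 t 16.35
```

Request:
{"op": "play_rows", "data": {"translation": [[-40,0,-3],[-80,0,-3],[-120,0,0],[-144,0,20],[-144,0,60],[-144,0,100],[-144,0,140],[-140,0,180],[-130,0,190],[-120,0,190]], "rotation": [[0,0,0],[0,0,0],[0,0,0],[0,0,0],[0,0,0],[0,0,0],[0,0,0],[0,0,0],[0,0,0],[0,0,0]], "jaw": [32,32,32,32,32,32,32,32,32,32]}}

```text
time: 17.18
eef_pos: [553.7, -234.0, 286.1]
orientation: [46.0, 89.8, -59.9]
contact_force: [-0.4, 0.7, 0.3]
width: 32.3
```

```bash
python3 - <<'E'
from h import *
plan([(-95,209),(-75,206)])
s,R,p=cur(); im,d=env.read_camera("wrist"); cv2.imwrite("pics/w3.png",im)
E
```

```text
(-95, 209) [-95 209] [77.1, 0.6, -10.2]
(-75, 206) [-75 206] [80.1, 0.5, -30.2]
rot [-0.006  0.002 -0.002]
q [ -7.7  22.4  36.7  91.2 -13.9  70.9  15.5] F [-0.4  0.7  0.3] xs,lat,z -105.1 0.8 286.1 t 17.18
```

View pics/w3.png

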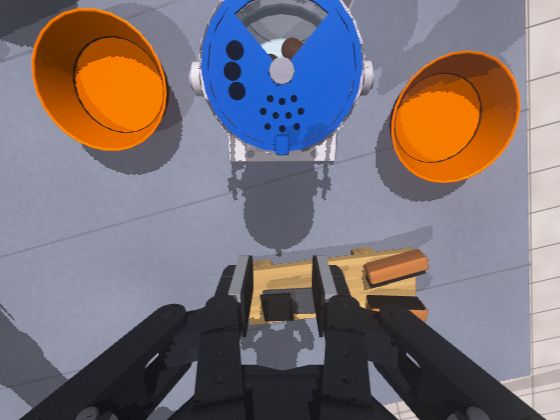

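The dial is unchanged and fully open, tab at (282,145). Going down behind the skirt again.

Request:
{"op": "play_rows", "data": {"translation": [[30,0,-5],[55,0,-8],[77,0,-10],[80,0,-10],[80,0,-20],[80,0,-30],[80,0,-30]], "rotation": [[0,0,0],[0,0,0],[0,0,0],[0,0,0],[0,0,0],[0,0,0],[0,0,0]], "jaw": [32,32,32,32,32,32,32]}}

```text
time: 17.82
eef_pos: [565.8, -196.5, 206.8]
orientation: [132.5, 89.8, 27.2]
contact_force: [0.4, 0.1, -0.1]
width: 32.0
```

```bash
sed -i 's/zj=54,off=11/zj=51,off=11/' h.py; python3 - <<'E'
from h import *
plan([0,6,12,18,24,30,36,42,48,54])
E
```

```text
0 [-64. 206.] [0.8, -0.8, -1.7]
6 [-58.4 211.3] [-4.4, -0.8, -7.4]
12 [-52.2 215.9] [-9.1, -0.7, -13.5]
18 [-45.6 219.9] [-13.0, -0.7, -20.1]
24 [-38.7 223.1] [-16.3, -0.6, -27.1]
30 [-31.4 225.7] [-18.8, -0.6, -34.4]
36 [-23.9 227.4] [-20.5, -0.6, -41.9]
42 [-16.3 228.4] [-21.5, -0.5, -49.5]
48 [ -8.6 228.5] [-21.6, -0.5, -57.2]
54 [ -0.9 227.9] [-20.9, -0.4, -64.9]
rot [ 0.005 -0.002 -0.002]
q [ -9.8  25.9  34.4  97.9 -16.5  61.2  14.7] F [ 0.4  0.1 -0.1] xs,lat,z -65.7 -0.8 206.8 t 17.82
```

Request:
{"op": "play_rows", "data": {"translation": [[0.8,0,-2],[-4,0,-7.4],[-9,0,-13.5],[-13,0,-20],[-16.3,0,-27],[-18.8,0,-34.4],[-20.5,0,-42],[-21.5,0,-49.5],[-21.5,0,-57],[-21,0,-65]], "rotation": [[0,0,0],[0,0,0],[0,0,0],[0,0,0],[0,0,0],[0,0,0],[0,0,0],[0,0,0],[0,0,0],[0,0,0]], "jaw": [32,32,32,32,32,32,32,32,32,32]}}

```text
time: 18.65
eef_pos: [581.8, -137.7, 228.7]
orientation: [87.9, 89.8, -17.7]
contact_force: [-5.3, -1.5, 16.9]
width: 32.0
```

```bash
python3 - <<'E'
from h import *
plan([60,65,70,75,80,85,90,95,100,105,110])
im,d=env.read_camera("side");tilt(im,d,"side")
cv2.imwrite("pics/side15.png",cv2.resize(im[130:270,210:340],None,fx=4,fy=4))
E
```

```text
60 [  6.7 226.4] [2.3, -0.3, -11.4]
65 [ 12.8 224.6] [4.1, -0.4, -17.6]
70 [ 18.8 222.2] [6.4, -0.4, -23.6]
75 [ 24.5 219.4] [9.3, -0.4, -29.3]
80 [ 33.7 216.1] [12.6, -0.4, -38.4]
85 [ 42.5 212.2] [16.4, -0.4, -47.3]
90 [ 51. 208.] [20.7, -0.4, -55.8]
95 [ 59.1 203.4] [25.3, -0.4, -63.8]
100 [ 66.8 198.3] [30.3, -0.4, -71.5]
105 [ 74. 193.] [35.7, -0.4, -78.7]
110 [ 77.1 187.4] [41.3, -0.4, -81.8]
rot [ 0.     0.    -0.003]
q [-16.   24.5  34.7  96.5 -15.3  63.6   7.5] F [-5.3 -1.5 16.9] xs,lat,z -4.8 -0.3 228.7 t 18.65
side tilt 45.1 482
```

View pics/side15.png

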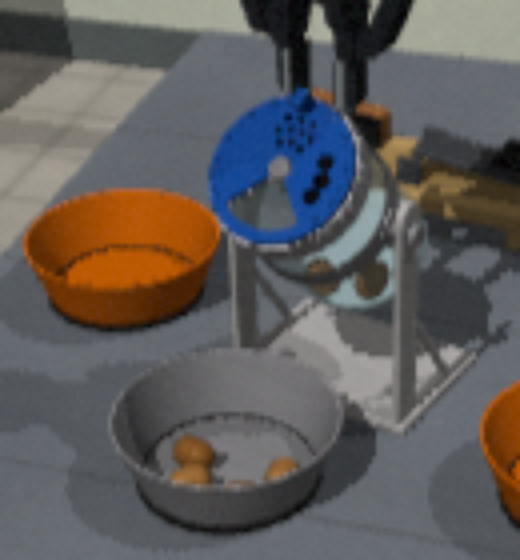

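Tilt is about 45° with the tab between the fingers. The skirt surface is effectively 49 mm out at the finger positions, so I'll re-plan with that and slower steps.

```bash
sed -i 's/-53\*np.cos(a)/-49*np.cos(a)/; s/155+53\*np.sin/155+49*np.sin/' h.py; python3 - <<'E'
from h import *
plan([45,50,55,60,65,70,75,80,85,90])
E
```

```text
45 [ -9.6 225.7] [2.5, -0.4, 7.5]
50 [ -3.4 225.3] [2.9, -0.4, 1.3]
55 [  2.7 224.4] [3.8, -0.4, -4.8]
60 [  8.7 222.9] [5.3, -0.4, -10.8]
65 [ 14.5 221. ] [7.3, -0.4, -16.6]
70 [ 20.2 218.5] [9.7, -0.3, -22.3]
75 [ 25.6 215.5] [12.7, -0.3, -27.7]
80 [ 34.4 212.1] [16.1, -0.3, -36.5]
85 [ 42.9 208.3] [20.0, -0.3, -45.0]
90 [ 51. 204.] [24.3, -0.3, -53.1]
rot [ 0.003 -0.001 -0.002]
q [-16.1  24.6  34.6  96.5 -15.4  63.6   7.5] F [-0.2 -0.8  8.9] xs,lat,z -2.1 -0.4 228.2 t 18.7
```

Request:
{"op": "play_rows", "data": {"translation": [[2,0,1],[3,0,-2],[4,0,-5],[5.3,0,-11],[7.3,0,-16.6],[9.7,0,-22.3],[12.7,0,-27.7],[12.7,0,-27.7]], "rotation": [[0,0,0],[0,0,0],[0,0,0],[0,0,0],[0,0,0],[0,0,0],[0,0,0],[0,0,0]], "jaw": [32,32,32,32,32,32,32,32]}}

```text
time: 19.37
eef_pos: [590.8, -106.8, 215.7]
orientation: [140.6, 89.7, 35.3]
contact_force: [-1.0, 4.9, 17.6]
width: 32.0
```

```bash
python3 - <<'E'
from h import *
plan([70,75,80,85,90,95,100,105,110,115,120])
im,d=env.read_camera("side");tilt(im,d,"side")
E
```

```text
70 [ 20.2 218.5] [-2.8, -0.8, 7.2]
75 [ 25.6 215.5] [0.2, -0.8, 1.8]
80 [ 34.4 212.1] [3.6, -0.8, -7.0]
85 [ 42.9 208.3] [7.5, -0.7, -15.4]
90 [ 51. 204.] [11.8, -0.7, -23.5]
95 [ 58.7 199.4] [16.5, -0.7, -31.3]
100 [ 66.1 194.4] [21.5, -0.7, -38.6]
105 [ 72.9 189.1] [26.8, -0.7, -45.4]
110 [ 75.7 183.6] [32.3, -0.7, -48.1]
115 [ 77.9 177.9] [38.1, -0.7, -50.4]
120 [ 79.7 171.9] [44.0, -0.7, -52.1]
rot [ 0.005 -0.004 -0.003]
q [-18.3  25.3  33.9  97.1 -15.9  62.2   5.2] F [-1.   4.9 17.6] xs,lat,z 27.4 -0.8 215.7 t 19.37
side tilt 73.4 622
```

```bash
python3 - <<'E'
from h import *
print(env.sense()['contact_force'])
im,d=env.read_camera("scene"); print(env.sense()['contact_force'])
cv2.imwrite("pics/scene16.png",cv2.resize(im[150:280,180:310],None,fx=4.5,fy=4.5,interpolation=cv2.INTER_CUBIC))
E
```

```text
[-1.5  4.9 17.6]
[-2.6  4.9 18.1]
```

View pics/scene16.png

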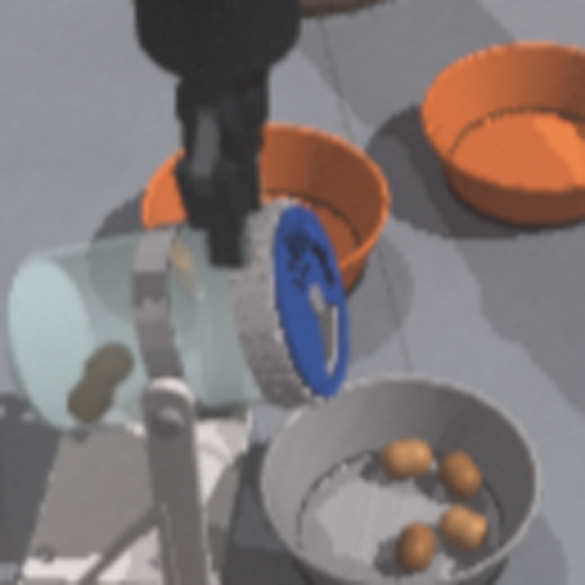

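The fingers are on the glass just behind the skirt lip, at about (225,250). That's secure, with a shorter lever and about 18 N. The two biscuits are at the jar bottom (100,380). I'll continue slowly, watching the force.

Request:
{"op": "play_rows", "data": {"translation": [[2,0,-3],[3.6,0,-7],[5.5,0,-11],[7.5,0,-15.4],[9.5,0,-19],[11.8,0,-23.5],[11.8,0,-23.5]], "rotation": [[0,0,0],[0,0,0],[0,0,0],[0,0,0],[0,0,0],[0,0,0],[0,0,0]], "jaw": [32,32,32,32,32,32,32]}}

```text
time: 20.05
eef_pos: [595.5, -86.7, 202.4]
orientation: [110.9, 89.9, 5.5]
contact_force: [-0.5, -1.9, 5.8]
width: 31.9
```

```bash
python3 - <<'E'
from h import *
plan([90,95,100,105,110,115,120])
im,d=env.read_camera("side");tilt(im,d,"side")
im,d=env.read_camera("scene")
cv2.imwrite("pics/scene17.png",cv2.resize(im[150:280,180:310],None,fx=4.5,fy=4.5,interpolation=cv2.INTER_CUBIC))
E
```

```text
90 [ 51. 204.] [-1.6, 0.1, -3.0]
95 [ 58.7 199.4] [3.0, 0.1, -10.7]
100 [ 66.1 194.4] [8.0, 0.1, -18.0]
105 [ 72.9 189.1] [13.2, 0.2, -24.9]
110 [ 75.7 183.6] [18.8, 0.2, -27.6]
115 [ 77.9 177.9] [24.5, 0.2, -29.9]
120 [ 79.7 171.9] [30.4, 0.2, -31.6]
rot [ 0.003 -0.    -0.001]
q [-20.   26.3  33.6  97.7 -16.3  60.9   3.4] F [-0.5 -1.9  5.8] xs,lat,z 48.0 0.1 202.4 t 20.05
side tilt 90.7 594
```

View pics/scene17.png

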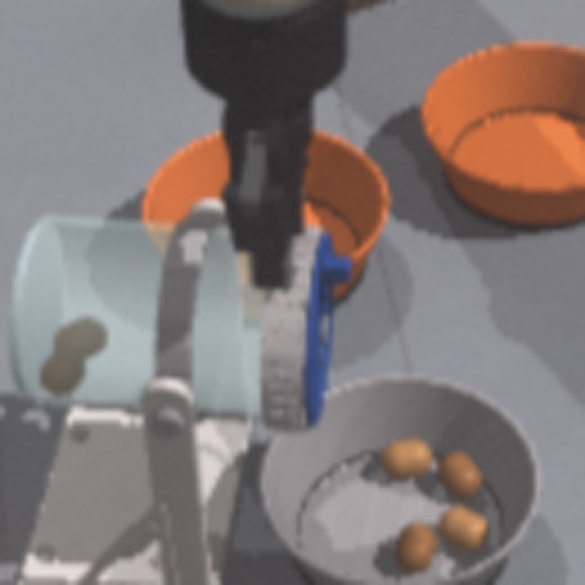

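Tilt is 91°, fingers on the skirt/glass edge at (270,275), force 6 N. Continuing to full tip.

Request:
{"op": "play_rows", "data": {"translation": [[1,0,-5],[3,0,-10.7],[8,0,-18],[13,0,-25],[19,0,-27.6],[24.5,0,-30],[30.4,0,-31.6],[32,0,-32],[32,0,-32]], "rotation": [[0,0,0],[0,0,0],[0,0,0],[0,0,0],[0,0,0],[0,0,0],[0,0,0],[0,0,0],[0,0,0]], "jaw": [32,32,32,32,32,32,32,32,32]}}

```text
time: 20.9
eef_pos: [604.0, -55.9, 170.2]
orientation: [148.9, 89.9, 43.4]
contact_force: [1.8, 2.5, 5.5]
width: 32.0
```

```bash
python3 - <<'E'
from h import *
plan([90,95,100,105,110,115,120,125])
im,d=env.read_camera("side");tilt(im,d,"side")
im,d=env.read_camera("scene")
cv2.imwrite("pics/scene18.png",cv2.resize(im[150:280,180:310],None,fx=4.5,fy=4.5,interpolation=cv2.INTER_CUBIC))
E
```

```text
90 [ 51. 204.] [-33.8, 0.2, 28.9]
95 [ 58.7 199.4] [-29.2, 0.2, 21.2]
100 [ 66.1 194.4] [-24.2, 0.2, 13.9]
105 [ 72.9 189.1] [-18.9, 0.2, 7.0]
110 [ 75.7 183.6] [-13.4, 0.2, 4.3]
115 [ 77.9 177.9] [-7.6, 0.2, 2.0]
120 [ 79.7 171.9] [-1.7, 0.2, 0.3]
125 [ 80.9 165.9] [4.3, 0.2, -0.9]
rot [ 0.002 -0.001 -0.001]
q [-21.8  28.6  32.4  99.1 -17.8  57.4   1.6] F [1.8 2.5 5.5] xs,lat,z 80.0 0.2 170.2 t 20.9
side tilt 117.8 254
```

View pics/scene18.png

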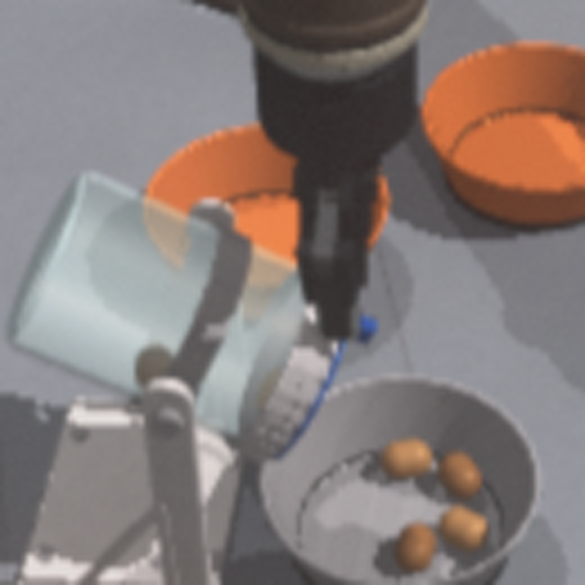

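The tilt is 118°, with one biscuit at the lid and another sliding at (155,362). Waiting a moment.

Request:
{"op": "play_rows", "data": {"translation": [[1,0,0],[1,0,0],[1,0,0],[1,0,0],[1,0,0],[1,0,0]], "rotation": [[0,0,0],[0,0,0],[0,0,0],[0,0,0],[0,0,0],[0,0,0]], "jaw": [32,32,32,32,32,32]}}

```text
time: 21.5
eef_pos: [604.0, -55.9, 169.8]
orientation: [151.5, 89.9, 46.0]
contact_force: [1.3, 3.4, 6.0]
width: 32.3
```

```bash
python3 - <<'E'
from h import *
plan([110])
im,d=env.read_camera("side");tilt(im,d,"side")
im,d=env.read_camera("scene")
cv2.imwrite("pics/scene19.png",cv2.resize(im[150:280,180:310],None,fx=4.5,fy=4.5,interpolation=cv2.INTER_CUBIC))
E
```

```text
110 [ 75.7 183.6] [-13.8, 0.2, 4.3]
rot [ 0.002 -0.002 -0.001]
q [-21.8  28.6  32.3  99.2 -17.8  57.3   1.6] F [1.3 3.4 6. ] xs,lat,z 80.0 0.2 169.8 t 21.5
side tilt 118.3 252
```

View pics/scene19.png

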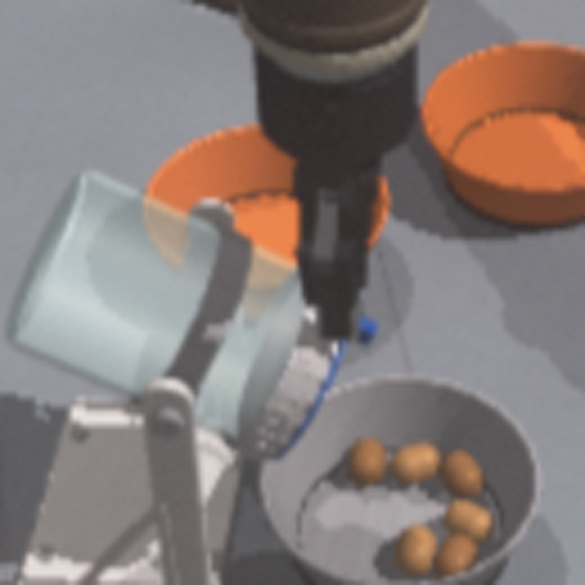

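All six are in the bowl, at crop (368,460), (416,462), (462,472), (468,518), (458,552) and (417,548). The jar is empty. Bringing the jar back under control.

```bash
python3 - <<'E'
from h import *
plan([115,110,105,100,95,90,85,80,75,70,65,60])
E
```

```text
115 [ 77.9 177.9] [-8.0, 0.2, 2.0]
110 [ 75.7 183.6] [-13.8, 0.2, 4.3]
105 [ 72.9 189.1] [-19.3, 0.2, 7.0]
100 [ 66.1 194.4] [-24.6, 0.2, 13.9]
95 [ 58.7 199.4] [-29.6, 0.2, 21.2]
90 [ 51. 204.] [-34.2, 0.2, 28.9]
85 [ 42.9 208.3] [-38.5, 0.1, 37.1]
80 [ 34.4 212.1] [-42.4, 0.1, 45.5]
75 [ 25.6 215.5] [-45.8, 0.1, 54.3]
70 [ 20.2 218.5] [-48.8, 0.1, 59.7]
65 [ 14.5 221. ] [-51.3, 0.1, 65.4]
60 [  8.7 222.9] [-53.2, 0.1, 71.2]
rot [ 0.002 -0.002 -0.001]
q [-21.8  28.6  32.4  99.2 -17.8  57.3   1.6] F [1.6 2.9 5. ] xs,lat,z 80.0 0.2 169.8 t 21.6
```

Request:
{"op": "play_rows", "data": {"translation": [[-8,0,2],[-14,0,4.3],[-19.3,0,7],[-25,0,14],[-30,0,21],[-35,0,29],[-40,0,37],[-44,0,45.5],[-48,0,54],[-51,0,60]], "rotation": [[0,0,0],[0,0,0],[0,0,0],[0,0,0],[0,0,0],[0,0,0],[0,0,0],[0,0,0],[0,0,0],[0,0,0]], "jaw": [32,32,32,32,32,32,32,32,32,32]}}

```text
time: 22.43
eef_pos: [587.9, -115.6, 222.9]
orientation: [118.2, 89.8, 12.6]
contact_force: [-2.2, 1.5, 12.4]
width: 32.0
```

```bash
python3 - <<'E'
from h import *
plan([65,60,50,40,30,20,10,0,(-90,200)])
im,d=env.read_camera("side");tilt(im,d,"side")
E
```

```text
65 [ 14.5 221. ] [1.9, -0.3, 3.7]
60 [  8.7 222.9] [-0.1, -0.3, 9.5]
50 [ -3.4 225.3] [-2.5, -0.3, 21.6]
40 [-15.8 225.6] [-2.7, -0.4, 33.9]
30 [-27.9 223.7] [-0.9, -0.4, 46.1]
20 [-39.6 219.7] [3.1, -0.4, 57.8]
10 [-50.4 213.7] [9.0, -0.4, 68.6]
0 [-60. 206.] [16.7, -0.5, 78.2]
(-90, 200) [-90 200] [22.7, -0.5, 108.2]
rot [ 0.001 -0.002 -0.003]
q [-17.8  24.9  34.4  96.7 -15.6  63.    5.6] F [-2.2  1.5 12.4] xs,lat,z 18.2 -0.3 222.9 t 22.43
side tilt 64.0 566
```

Request:
{"op": "play_rows", "data": {"translation": [[-3,0,9],[-5,0,15],[-6,0,22],[-6,0,34],[-4,0,46],[0,0,58],[6,0,70],[8,0,82],[8,0,95],[8,0,108]], "rotation": [[0,0,0],[0,0,0],[0,0,0],[0,0,0],[0,0,0],[0,0,0],[0,0,0],[0,0,0],[0,0,0],[0,0,0]], "jaw": [32,32,32,32,32,32,32,32,32,32]}}

```text
time: 23.32
eef_pos: [557.6, -219.7, 211.3]
orientation: [-98.5, 89.9, 155.9]
contact_force: [-0.8, -0.2, -0.5]
width: 32.0
```

Request:
{"op": "play_rows", "data": {"translation": [[-10,0,15],[-30,0,20],[-60,0,20],[-90,0,20],[-90,0,20]], "rotation": [[0,0,0],[0,0,0],[0,0,0],[0,0,0],[0,0,0]], "jaw": [32,32,32,32,32]}}

```text
time: 23.73
eef_pos: [554.7, -241.1, 308.7]
orientation: [85.9, 89.5, -19.7]
contact_force: [0.5, -1.0, -0.8]
width: 32.1
```

```bash
python3 - <<'E'
from h import *
plan([(-115,317)])
s,R,p=cur()
W,dw=env.read_camera("wrist");cv2.imwrite("pics/w20.png",W)
P=wcloud(dw,R,p);hsv=cv2.cvtColor(W,cv2.COLOR_BGR2HSV)
m=(hsv[...,0]>105)&(hsv[...,0]<130)&(hsv[...,1]>120)&(dw>0)&(P[...,2]>150)&(P[...,2]<280)
Q=P[m];t=Q[Q[:,2]>np.median(Q[:,2])+11];c=cv2.minAreaRect(t[:,:2].astype(np.float32));print("tab",len(t),c[0],"ang",np.degrees(np.arctan2(c[0][1]-CEN[1],c[0][0]-CEN[0]))%360)
im,d=env.read_camera("side");tilt(im,d,"side"); cv2.imwrite("pics/side20.png",im)
im,d=env.read_camera("scene");tilt(im,d,"scene");cv2.imwrite("pics/scene20.png",cv2.resize(im[150:280,140:310],None,fx=4.5,fy=4.5,interpolation=cv2.INTER_CUBIC))
d0=np.load("pics/scene0.npy");a=cv2.imread("pics/scene0.png")
df=cv2.absdiff(a,im).max(2);cv2.imwrite("pics/diff20.png",np.hstack([im,cv2.cvtColor(np.minimum(255,df*3).astype(np.uint8),cv2.COLOR_GRAY2BGR)])[:, :1120:1][::1,::1]) if 0 else cv2.imwrite("pics/diff20.png",np.minimum(255,df.astype(int)*3).astype(np.uint8))
E
```

```text
(-115, 317) [-115  317] [-8.3, -2.0, 3.4]
rot [-0.     0.001 -0.009]
q [ -7.2  21.7  37.   89.  -13.5  73.3  16. ] F [ 0.5 -1.  -0.8] xs,lat,z -111.6 -2.1 308.7 t 23.73
tab 224 (571.2894287109375, -175.6149139404297) ang 255.0101118443556
side tilt 0.9 278
scene tilt 0.1 514
```

View pics/scene20.png

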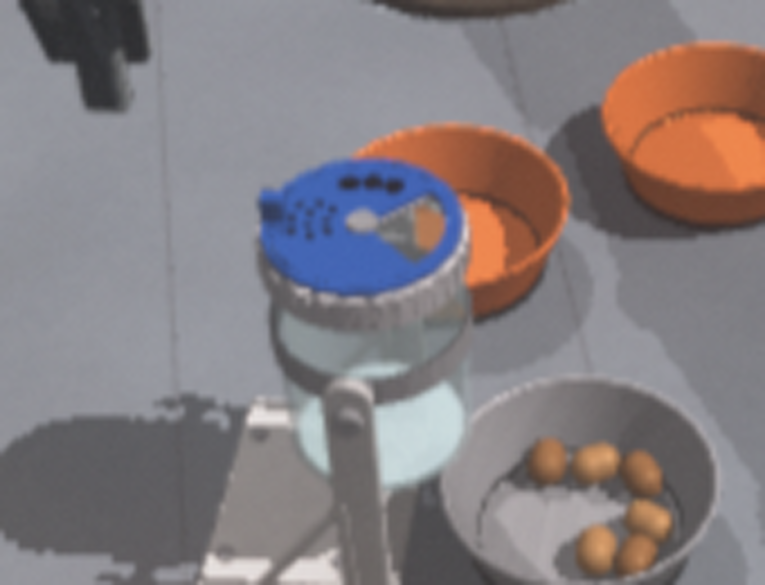

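View pics/w20.png

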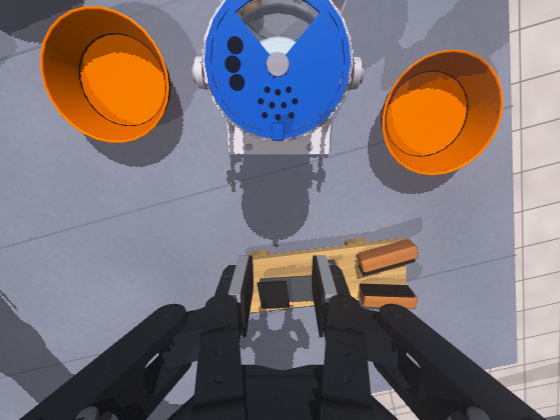

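View pics/diff20.png

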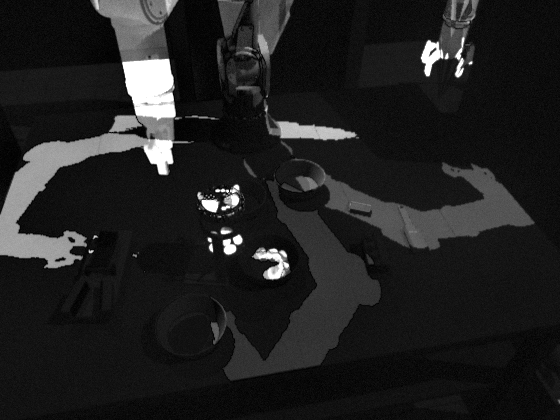

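The jar is upright (0–1°), the dial tab is at 255°, all six biscuits are in the bowl, and the difference picture shows only shadows, biscuits, dial and arm changed. I'll let the arm settle, then hand in.

Request:
{"op": "play_rows", "data": {"translation": [[0,0,0],[0,0,0],[0,0,0],[0,0,0]], "rotation": [[0,0,0],[0,0,0],[0,0,0],[0,0,0]], "jaw": [32,32,32,32]}}

```text
time: 24.22
eef_pos: [552.8, -238.0, 301.4]
orientation: [-87.2, 89.9, 167.3]
contact_force: [0.4, 0.1, -0.1]
width: 32.4
```

```bash
python3 - <<'E'
from station import env
print(env.job_done(), env.sense()['time'])
E
```

```text
the job is handed in; nothing more can be done
the job is handed in; nothing more can be done
```

The job is handed in at about 24 s, and all six biscuits are in the steel bowl. I turned the dial by its tab to the stop; force rose only to about 8 N there. Then I tipped the jar to about 118–119°. Four biscuits fell on the first tip and the last two on a later one. In between, one push slipped over the lid and the jar swung back upright on its own.

The last checks before handing in:
- **Jar:** upright, measured at 0.9° and 0.1° from two cameras.
- **Dial:** fully open, tab at 255.0° against 254.4° for the stand's rear direction.
- **Bowl and other things:** the before/after picture shows no visible shift of the bowl or the other things on the bench.
- **Robot:** gripper clear of everything, wrist force about 0 N.

No last check failed or disagreed. Contact force on the jar briefly reached about 18 N on the last tip, when the fingers rested on the glass behind the skirt.

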